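Change the rollers of a bend-test fixture and lay on the coupon

TASK

The bend fixture is set up with its two thick rollers, but the flat metal test coupon on the black stand needs the two thin ones. Change the rollers over - thin ones into the fixture's two supports, thick ones into the roller rack, each seated along its V-groove and centred in it - using the rack's free place on the way and never putting a roller down on the desk, where it would roll away. Finish with the coupon lying flat, square and centred across the two thin rollers in the fixture.

Things in the scene. Friction and masses are not known exactly. Their poses are not given: they have to be found in the camera images.
- thick_roller_1_mid (a point): Middle (half-way along, on the axis) of one of the two thick rollers: plain grey steel cylinder, 20 mm diameter, 60 mm long, about 0.15 kg, lying level in a support of the bend fixture at the start. Its own z axis runs along the roller. The two thick rollers are alike.
- thick_roller_2_mid (a point): Middle (half-way along, on the axis) of one of the two thick rollers: plain grey steel cylinder, 20 mm diameter, 60 mm long, about 0.15 kg, lying level in a support of the bend fixture at the start. Its own z axis runs along the roller. The two thick rollers are alike.
- thin_roller_1_mid (a point): Middle (half-way along, on the axis) of one of the two thin rollers: plain grey steel cylinder, 12 mm diameter, 60 mm long, about 0.05 kg, lying level in a rest of the roller rack at the start. Its own z axis runs along the roller. The two thin rollers are alike.
- thin_roller_2_mid (a point): Middle (half-way along, on the axis) of one of the two thin rollers: plain grey steel cylinder, 12 mm diameter, 60 mm long, about 0.05 kg, lying level in a rest of the roller rack at the start. Its own z axis runs along the roller. The two thin rollers are alike.
- support_1_seat (a point): V-groove of one of two alike steel supports, fixed on the bend fixture's dark steel beam (180x72x22 mm). Two upright plates, 10 mm thick, 40 mm apart, each with a 90-degree notch 24 mm wide, 12 mm deep, carry a roller by its ends; fingers fit between. Point: bottom of the V, midway along; x across the groove, y along it, z up. Seated roller's middle: thick 14 mm, thin 8.5 mm above.
- support_2_seat (a point): V-groove of the other steel support on the same beam, alike and parallel to the first, 90 to 104 mm from it along x, side by side. Point: bottom of the V, midway along; x across the groove, y along it, z up. The notches' upper edges are 12 mm above this point, the support's base slab 20 mm below, the beam's top 30 mm below.
- rest_1_seat (a point): V-groove of one of three alike black plastic rests fixed in a row, 56 mm apart, on the roller rack's light wooden board (180x84x12 mm); two hold thin rollers at the start, one is free. Same plates and notches as the fixture's supports. Point: bottom of the V, midway along; x across the groove, y along it, z up. Seated roller's middle: thick 14 mm, thin 8.5 mm above. Base slab 22 mm below, board's top 28 mm below.
- rest_2_seat (a point): V-groove of one of three alike black plastic rests fixed in a row, 56 mm apart, on the roller rack's light wooden board (180x84x12 mm); two hold thin rollers at the start, one is free. Same plates and notches as the fixture's supports. Point: bottom of the V, midway along; x across the groove, y along it, z up. Seated roller's middle: thick 14 mm, thin 8.5 mm above. Base slab 22 mm below, board's top 28 mm below.
- rest_3_seat (a point): V-groove of one of three alike black plastic rests fixed in a row, 56 mm apart, on the roller rack's light wooden board (180x84x12 mm); two hold thin rollers at the start, one is free. Same plates and notches as the fixture's supports. Point: bottom of the V, midway along; x across the groove, y along it, z up. Seated roller's middle: thick 14 mm, thin 8.5 mm above. Base slab 22 mm below, board's top 28 mm below.
- coupon_mid (a point): Middle of the flat test coupon: light grey metal strip 165 mm long (own y axis), 4 mm thick (own z, up), 20 mm wide at the ends, 12 mm at the waist (here), 0.085 kg, lying across the two rubber strips of a low black stand (60x130 mm, fixed) at the back, between the lamp's foot and the computer tower, with 16 mm free below it. Grasped across the waist. On the seated thin rollers its middle is 16.5 mm above the supports' points.

How it is judged:
At the end, for the whole second after the job is handed in: thick rollers seated in rack rests, thin ones in the fixture supports, each within 10 mm and 0.12 rad of its groove; coupon level on the thin rollers, square within 0.15 rad, within 12 mm of the line through the grooves' middles and 66 mm of both (90 to 104 mm apart); all released, at rest (((horizontal distance between thick_roller_1_mid and rest_1_seat below 0.01 m and z of thick_roller_1_mid in the frame of rest_1_seat between 0.01 and 0.018 m and angle between the z axis of thick_roller_1_mid and the y axis of rest_1_seat, either way round below 0.12 rad) or (horizontal distance between thick_roller_1_mid and rest_2_seat below 0.01 m and z of thick_roller_1_mid in the frame of rest_2_seat between 0.01 and 0.018 m and angle between the z axis of thick_roller_1_mid and the y axis of rest_2_seat, either way round below 0.12 rad) or (horizontal distance between thick_roller_1_mid and rest_3_seat below 0.01 m and z of thick_roller_1_mid in the frame of rest_3_seat between 0.01 and 0.018 m and angle between the z axis of thick_roller_1_mid and the y axis of rest_3_seat, either way round below 0.12 rad)) and ((horizontal distance between thick_roller_2_mid and rest_1_seat below 0.01 m and z of thick_roller_2_mid in the frame of rest_1_seat between 0.01 and 0.018 m and angle between the z axis of thick_roller_2_mid and the y axis of rest_1_seat, either way round below 0.12 rad) or (horizontal distance between thick_roller_2_mid and rest_2_seat below 0.01 m and z of thick_roller_2_mid in the frame of rest_2_seat between 0.01 and 0.018 m and angle between the z axis of thick_roller_2_mid and the y axis of rest_2_seat, either way round below 0.12 rad) or (horizontal distance between thick_roller_2_mid and rest_3_seat below 0.01 m and z of thick_roller_2_mid in the frame of rest_3_seat between 0.01 and 0.018 m and angle between the z axis of thick_roller_2_mid and the y axis of rest_3_seat, either way round below 0.12 rad)) and ((horizontal distance between thin_roller_1_mid and support_1_seat below 0.01 m and z of thin_roller_1_mid in the frame of support_1_seat between 0.005 and 0.012 m and angle between the z axis of thin_roller_1_mid and the y axis of support_1_seat, either way round below 0.12 rad) or (horizontal distance between thin_roller_1_mid and support_2_seat below 0.01 m and z of thin_roller_1_mid in the frame of support_2_seat between 0.005 and 0.012 m and angle between the z axis of thin_roller_1_mid and the y axis of support_2_seat, either way round below 0.12 rad)) and ((horizontal distance between thin_roller_2_mid and support_1_seat below 0.01 m and z of thin_roller_2_mid in the frame of support_1_seat between 0.005 and 0.012 m and angle between the z axis of thin_roller_2_mid and the y axis of support_1_seat, either way round below 0.12 rad) or (horizontal distance between thin_roller_2_mid and support_2_seat below 0.01 m and z of thin_roller_2_mid in the frame of support_2_seat between 0.005 and 0.012 m and angle between the z axis of thin_roller_2_mid and the y axis of support_2_seat, either way round below 0.12 rad)) and horizontal distance between coupon_mid and support_1_seat below 0.066 m and y of coupon_mid in the frame of support_1_seat between -0.012 and 0.012 m and z of coupon_mid in the frame of support_1_seat between 0.013 and 0.02 m and horizontal distance between coupon_mid and support_2_seat below 0.066 m and y of coupon_mid in the frame of support_2_seat between -0.012 and 0.012 m and z of coupon_mid in the frame of support_2_seat between 0.013 and 0.02 m and angle between the y axis of coupon_mid and the x axis of support_1_seat, either way round below 0.15 rad and angle between coupon_mid's own z axis and vertical below 0.06 rad and linear speed of each of thick_roller_1, thick_roller_2, thin_roller_1, thin_roller_2, coupon below 0.02 m/s); the robot touches nothing.
It fails at once if a roller is put down on the desk or dropped (its middle comes below 32 mm) (height (world z) of any of thick_roller_1_mid, thick_roller_2_mid, thin_roller_1_mid, thin_roller_2_mid below 0.032 m).
It also fails if it takes over 99 s, if anything falls off the work surface, if the arm or the gripper's body presses on something with over 40 N, if the wrist force passes 120 N, or if a joint passes its speed limit or range.

ROBOT

A 6-joint arm with a two-finger parallel gripper is mounted at the origin on a cart in front of the work surface, level with it; the furniture and walls round the work are solid. World frame = base frame: x ahead of the robot, y to its left, z up, the work surface at z = 0. Lengths are in m, angles in rad, forces in N, time in s.
With the tool pointing down it reaches from about 0.4 to 0.825 m from the base axis. Payload 7 kg.
Tool frame: the origin (TCP) lies midway between the tips of the shut fingers; the grasp point (between the pads) lies 19 mm behind it; y points along the fingers, z is the direction in which the jaws open and shut, and the axes are right-handed (so a half turn about y gives the same grasp; the last joint's range is limited). The gripper opens to 88 mm and grips with 3 to 60 N. Pads are 19 mm wide; open, the fingers measure 130 mm over their backs; the gripper's body (78 mm by 193 mm) begins 47 mm behind the grasp point.
Start: joints at [1.554, 0.359, 0.012, 0, -1.224, -0.288], TCP at [0.203, 0.644, 0.227] pointing down, gripper open.
Joint ranges: [-3.07, 3.07], [-1.43, 2.12], [-1.02, 1.25], [-3.03, 1.67], [-3.05, -0], [-3.03, 3.03]. Speed limits (rad/s): [2.39, 2.39, 3.01, 3.14, 3.14, 3.14].

INTERFACE

Orientations are given as [roll, pitch, yaw] about the fixed x, y, z axes, in that order (R = Rz(yaw) Ry(pitch) Rx(roll)).
In Python, from station import arm gives the robot as it stands.
- The arm moves only by the tool move_arm, never from a script. Its argument "deltas" is a list of rows, each an object with "dp": the shift along the tool's x, y, z in mm, a list of three; "rotation": the turn, a rotation vector about the tool's x, y, z in degrees, a list of three. A call has 1 to 5 rows; each row shifts and turns the pose as measured when the row begins, along the tool's axes as they then stand; what a row does not reach is not made up. A row lasts 1/12 s, in which the tool goes at most 41.7 mm and 7.16 degrees, less where a joint would pass 70% of its speed; a pose out of reach is approached as far as the arm can. A call is refused whole if a number of a shift passes 41.7 or a number of a turn 7.16, either way. A call with a gripper value outside its range is refused whole. "jaw" is the closure in counts, from 0 (fully open) to 255 (shut), set as the call begins (left out, the last holds). The fingers move at their own pace and stop on an object; "squeeze" is the grip in N (left out, the last holds). Time passes only in rows, so rows that do not move let the fingers close. It gives the time, the measured TCP pose, the force and the opening at its end, in the units of the state.
- arm.get_state(): the state, without advancing time (a new reading comes with each control period).
- arm.grab_frame(name): name is "scene" or "top"; returns a dict with "pixels" (420x560x3 uint8, red, green, blue), "z_map" (420x560 float32, m along the optical axis (not along the pixel's ray), 0 where there is no reading), "fx", "fy", "cx", "cy" (pixels), "cam_to_world" (4x4, takes a point from camera to world coordinates). Camera axes: x right, y down, z forward; pixel columns grow to the right and rows downward; lengths in m; the calibration is good to about 2 mm. A picture is of the moment at which its call begins.
- arm.job_done(): hands the job in, once; it reports no verdict.
The state is a dict: "t": time; "q": joint angles; "qd": joint speeds; "joint_efforts": joint torques, N m; "eef_pos": TCP position; "ee_rot": TCP orientation; "force": force on the tool from outside, world axes, zero at the start; "moment": the same for the moment, N m; "width": finger opening in m.
Only numpy, scipy, OpenCV 4.12 (cv2) and the standard library are available. Lean on these libraries where they do the work, as an engineer would, in place of code of your own. Each camera call takes 0.05 s, during which the arm holds its last target.

## Working session

There is one attempt and no reset: what is moved stays moved. The work goes in short steps, Python scripts to look and compute and a tool call to move; the robot and the scene stay as the last step left them, time stands still between calls to the robot, and variables do not carry over. Pictures are saved under pics/ and viewed, and the job is handed in when it is done.

Besides the shell and the picture viewer there is one more tool, called after "Emit:" in YAML: its name, and indented under it one key for each argument. move_arm: Moves the arm, as the interface text tells. Its arguments: {"type":"object","properties":{"deltas":{"type":"array","items":{"type":"object","properties":{"dp":{"type":"array","items":{"type":"number"}},"rotation":{"type":"array","items":{"type":"number"}}}}},"jaw":{"type":"number"},"squeeze":{"type":"number"}},"required":["deltas"]}

```bash
mkdir -p pics; ls
python3 - <<'E'
from station import arm
import cv2,numpy as np,pickle
print(arm.get_state())
for n in("scene","top"):
    f=arm.grab_frame(n); pickle.dump(f,open(f"{n}0.pkl","wb"))
    print(n,f["fx"],f["fy"],f["cx"],f["cy"],np.round(f["cam_to_world"],3).tolist())
    cv2.imwrite(f"pics/{n}0.png",cv2.resize(f["pixels"][:,:,::-1],(800,600),interpolation=cv2.INTER_CUBIC))
E
```

```text
pics
{'t': 0.0, 'q': array([ 1.55410145e+00,  3.59402869e-01,  1.10538394e-02, -3.76112315e-04,
       -1.22413344e+00, -2.88123807e-01]), 'qd': array([-0.00225276, -0.00066424, -0.0021783 , -0.00077608,  0.00188768,
       -0.00085151]), 'joint_efforts': array([ 1.92509484e-03, -5.82718456e+01,  2.93036610e+01,  6.99671879e+00,
        6.81074336e-03, -1.57251966e-04]), 'eef_pos': array([0.20243538, 0.64339512, 0.22560551]), 'ee_rot': array([-1.56907921e+00,  1.40180863e-04,  2.83664600e+00]), 'force': array([ 0.78819454, -0.38462903, -0.37351447]), 'moment': array([0.0620766 , 0.01632743, 0.02107317]), 'width': 0.08755397495702408}
scene 460.91064176087303 460.91064176087303 291.88724537457455 204.1863889309899 [[0.76, -0.493, 0.424, 0.196], [-0.65, -0.57, 0.503, -0.152], [-0.006, -0.657, -0.754, 0.711], [0.0, 0.0, 0.0, 1.0]]
top 513.098162591131 513.098162591131 278.23637997581335 207.2362312187303 [[-0.003, -0.99, 0.141, 0.436], [-0.999, 0.008, 0.032, 0.261], [-0.033, -0.141, -0.989, 0.932], [0.0, 0.0, 0.0, 1.0]]
```

View pics/scene0.png

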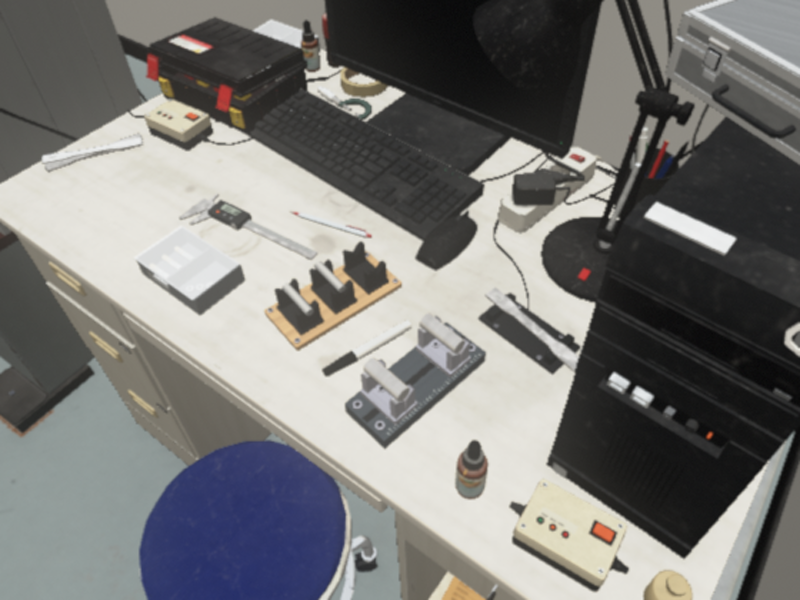

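View pics/top0.png

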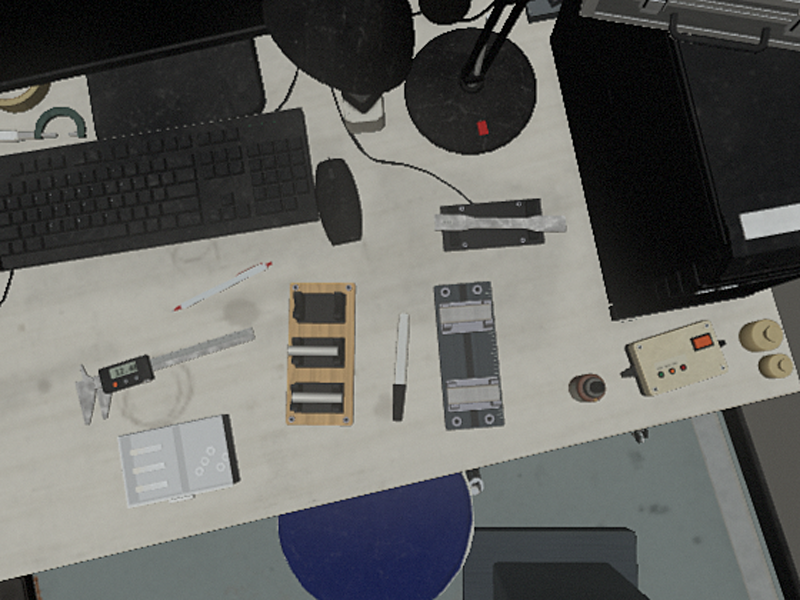

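The scene view shows the rack (≈335,300), fixture (≈415,385) and coupon (≈535,330). The top view shows the same things: the rack with its free rest at (320,307) and thin rollers at (318,351) and (318,398), the thick rollers at (467,318) and (472,392), and the coupon at (500,223). Next I'll zoom in and use depth.

```bash
cat > h.py <<'E'
import numpy as np,cv2,pickle
def cloud(f):
    z=f["z_map"];h,w=z.shape
    u,v=np.meshgrid(np.arange(w),np.arange(h))
    P=np.stack([(u-f["cx"])/f["fx"]*z,(v-f["cy"])/f["fy"]*z,z,np.ones_like(z)],-1)@f["cam_to_world"].T
    P=P[...,:3]; P[z==0]=np.nan
    return P
def crop(f,name,u0,v0,u1,v1,s):
    cv2.imwrite(name,cv2.resize(f["pixels"][v0:v1,u0:u1,::-1],None,fx=s,fy=s,interpolation=cv2.INTER_CUBIC))
E
python3 - <<'E'
from h import *
f=pickle.load(open("top0.pkl","rb"));crop(f,"pics/t1.png",190,130,400,310,3.8 if 0 else 3)
crop(f,"pics/t1.png",190,130,400,310,3.8)
f=pickle.load(open("scene0.pkl","rb"));crop(f,"pics/s1.png",180,165,410,315,3.4)
E
```

```text
(no output)
```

View pics/t1.png

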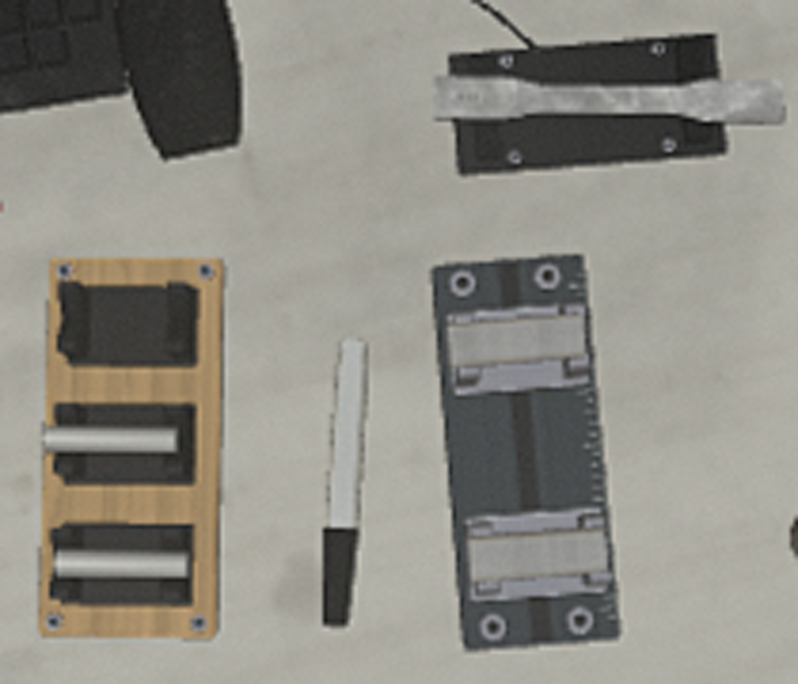

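View pics/s1.png

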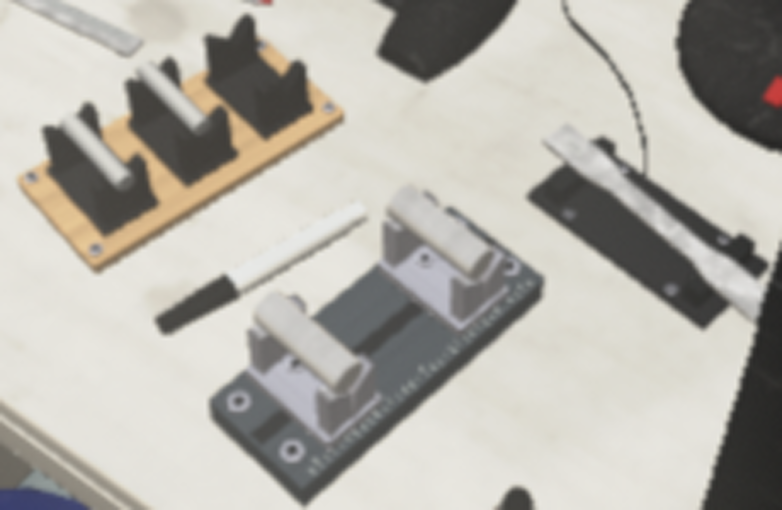

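Run:
```python
from h import *
np.set_printoptions(precision=4,suppress=True)
for n in("top","scene"):
    f=pickle.load(open(n+"0.pkl","rb"));P=cloud(f).reshape(-1,3);C=f["pixels"].reshape(-1,3)
    print(n,"cam",f["cam_to_world"][:3,3])
    def box(x0,x1,y0,y1,z0,z1):
        return P[(P[:,0]>x0)&(P[:,0]<x1)&(P[:,1]>y0)&(P[:,1]<y1)&(P[:,2]>z0)&(P[:,2]<z1)]
    def u2(p): pass
    if n=="top":
        import itertools
        def px(u,v): # big crop coords -> raw
            return P.reshape(420,560,3)[int(round(130+v/3.8)),int(round(190+u/3.8))]
        for k,(u,v) in dict(fixt=(515,345),fixb=(540,556),thinM=(110,440),thinB=(120,564),free=(130,325),coup=(615,98),board=(130,385),beam=(530,450),desk=(300,300),boardTL=(55,265),boardBR=(213,630)).items(): print(k,px(u,v))
```

```text
top cam [0.4365 0.2607 0.9321]
fixt [0.5351 0.2083 0.0744]
fixb [0.4436 0.2    0.0753]
thinM [0.4954 0.3909 0.0557]
thinB [0.441  0.3851 0.0549]
free [0.552  0.3882 0.0176]
coup [0.6575 0.157  0.0289]
board [0.5253 0.3885 0.0129]
beam [0.493  0.2007 0.0228]
desk [ 0.5668  0.3079 -0.0019]
boardTL [0.5823 0.4258 0.0127]
boardBR [0.4096 0.348  0.0133]
scene cam [ 0.1963 -0.1518  0.7107]
```

```bash
cat >> h.py <<'E'
def rect(Q):
    c=np.median(Q[:,:2],0); r=cv2.minAreaRect(((Q[:,:2])*1000).astype(np.float32)); 
    return r
def rollerpts(P,x0,x1,y0,y1,z0,z1):
    Q=P.reshape(-1,3)
    return Q[(Q[:,0]>x0)&(Q[:,0]<x1)&(Q[:,1]>y0)&(Q[:,1]<y1)&(Q[:,2]>z0)&(Q[:,2]<z1)]
def line(Q):
    r=cv2.minAreaRect((Q[:,:2]*1000).astype(np.float32)); 
    c=Q[:,:2].mean(0); w,V=np.linalg.eigh(np.cov((Q[:,:2]-c).T)); d=V[:,1]; d=d*np.sign(d[1])
    s=(Q[:,:2]-c)@d
    lo,hi=np.percentile(s,[1,99])
    return c+d*(lo+hi)/2, np.degrees(np.arctan2(-d[0],d[1])), hi-lo, len(Q)
E
python3 - <<'E'
from h import *
np.set_printoptions(precision=4,suppress=True)
for n in("top","scene"):
    f=pickle.load(open(n+"0.pkl","rb"));P=cloud(f)
    print(n)
    print(" beam",rect(rollerpts(P,.38,.62,.15,.26,.018,.027)))
    print(" board",rect(rollerpts(P,.38,.62,.33,.45,.009,.0165)))
    print(" thick far",line(rollerpts(P,.5,.58,.15,.26,.071,.082)),"near",line(rollerpts(P,.40,.5,.15,.26,.071,.082)))
    print(" thin mid",line(rollerpts(P,.475,.515,.33,.45,.0535,.06)),"near",line(rollerpts(P,.42,.46,.33,.45,.0535,.06)))
    print(" coupon",rect(rollerpts(P,.62,.70,.05,.26,.021,.035)),line(rollerpts(P,.62,.70,.05,.26,.021,.035)))
    for a,b in((.53,.58),(.475,.52),(.42,.47)):
        q=rollerpts(P,a,b,.33,.45,.028,.0525); print(" rest",rect(q),len(q))
    for a,b in((.5,.58),(.40,.5)):
        q=rollerpts(P,a,b,.15,.26,.035,.066); print(" sup",rect(q),len(q))
E
```

```text
top
 beam ((493.115478515625, 202.68637084960938), (180.10865783691406, 72.20310974121094), 4.292304992675781)
 board ((496.84112548828125, 387.8506164550781), (84.2361068725586, 178.7198944091797), 89.29510498046875)
 thick far (array([0.5384, 0.2093]), np.float64(4.497235230815684), np.float64(0.05855458197893017), 363) near (array([0.4445, 0.2013]), np.float64(4.463152676177308), np.float64(0.058340384406852394), 395)
 thin mid (array([0.4965, 0.3902]), np.float64(0.7441847855898016), np.float64(0.06024343881995252), 142) near (array([0.4407, 0.3867]), np.float64(-1.1667143957830766), np.float64(0.05964605656548287), 144)
 coupon ((663.2025756835938, 146.25949096679688), (52.7906379699707, 195.52755737304688), 5.76585578918457) (array([0.6597, 0.1467]), np.float64(1.4118277676293247), np.float64(0.19207422105756267), 1070)
 rest ((552.8264770507812, 387.03582763671875), (60.6037712097168, 32.349552154541016), 89.40830993652344) 245
 rest ((496.8246154785156, 389.4463806152344), (63.3866081237793, 32.050411224365234), 89.15238189697266) 243
 rest ((441.18145751953125, 387.645538330
[... 977 characters left out ...]
62760162353516, 162.61932373046875), 4.426849365234375) (array([0.6566, 0.1617]), np.float64(-1.1838879680385157), np.float64(0.15898671172724055), 675)
 rest ((551.5989379882812, 386.1478576660156), (61.855674743652344, 33.06841278076172), 89.95487976074219) 302
 rest ((495.9493408203125, 388.5694274902344), (66.77867126464844, 33.20244216918945), 88.83302307128906) 385
 rest ((440.2099609375, 386.4730224609375), (64.7021255493164, 32.70821762084961), 89.52182006835938) 390
 sup ((537.8648071289062, 206.60398864746094), (34.068572998046875, 64.22257232666016), 4.772402286529541) 341
 sup ((443.01611328125, 198.15115356445312), (33.771610260009766, 61.11235427856445), 2.8653109073638916) 349
```

Run:
```python
from h import *
np.set_printoptions(precision=3,suppress=True,linewidth=200)
Q=np.vstack([cloud(pickle.load(open(n+"0.pkl","rb"))).reshape(-1,3) for n in("top","scene")])
Q=Q[~np.isnan(Q[:,0])]
# max height grid 25mm
xs=np.arange(.3,.95,.03);ys=np.arange(.60,-.1,-.04)
print("y:",ys)
for x in xs[::-1]:
    r=[]
    for y in ys:
        m=(abs(Q[:,0]-x)<.015)&(abs(Q[:,1]-y)<.02); r.append(int(1000*Q[m,2].max()) if m.any() else -99)
    print("%.2f"%x,*["%5d"%v for v in r])
f=pickle.load(open("top0.pkl","rb"));P=cloud(f);print(P[130+98//4-10:130+98//4+12:2, [316,330,340,352,365,375]][:,:,2]*1000)
for n in("top","scene"):
    P=cloud(pickle.load(open(n+"0.pkl","rb")));C=pickle.load(open(n+"0.pkl","rb"))["pixels"].reshape(-1,3)
    F=P.reshape(-1,3);m=(F[:,0]>.635)&(F[:,0]<.685)&(F[:,1]>.06)&(F[:,1]<.25)&(F[:,2]>.012)&(F[:,2]<.04)&(C.min(1)>95)
    q=F[m];print(n,rect(q),line(q),np.median(q[:,2]))
    for y in (.23,.21,.19,.17,.157,.14,.12,.1,.09,.08,.075):
        s=q[abs(q[:,1]-y)<.004]; 
        if len(s):print(y,s[:,0].min(),s[:,0].max(),np.median(s[:,2]))
```

```text
y: [ 0.6   0.56  0.52  0.48  0.44  0.4   0.36  0.32  0.28  0.24  0.2   0.16  0.12  0.08  0.04 -0.   -0.04 -0.08]
0.93    15    16    17    16     2   147   294    54    54   136   100    18    28    27   -99   -99   -99   -99
0.90    19   255   266   176   149   143    72    60    56    25   121    23   211   150   -99   -99   -99   -99
0.87   244   256   253    21    12     5    62    77    62    29   203   203   278   177   -99   -99   -99   -99
0.84    23    21    22    21     8     4    76    78    77   381   382   321   303   434   -99   -99   -99   -99
0.81    22    25    28    29    28    29    79    80   381   381   365   323   434   435   434   -99   -99   -99
0.78    33    32    33    31    29   354   368   375   383    23    29    29   435   435   435   -99   -99   -99
0.75    31    30    30    31    29   355   372   375   369    14    18    19   435   436   435   435   -99   -99
0.72    31    29    29    28    27    35   362   362   352    10    10     5     5   435   435   438   413   -99
0.69    27    27    26    26    25    35    39   336     5    25    24    11    26 
[... 3071 characters left out ...]

0.23 0.6489352771458612 0.6689449610883289 0.02444345749329252
0.21 0.6486013993252353 0.6807068374355157 0.023657327287718855
0.19 0.6505250176018237 0.6642346359653835 0.024047070396705672
0.17 0.6507098158529034 0.665028264074136 0.024388549636706003
0.157 0.6508505165121432 0.6644057641347572 0.024294023427230194
0.14 0.6486477987322811 0.6629576998351852 0.02402211964391332
0.12 0.6475824116288762 0.6705596495045627 0.023847185072398802
0.1 0.6457254466232758 0.6680125061167859 0.024001474339634954
0.09 0.6448396569945051 0.6655903188969897 0.0238814994864035
0.08 0.6449415789883435 0.6529613863220813 0.024986121071444045
0.075 0.6450248559405831 0.6450248559405831 0.022261773462919687
```

```bash
cat > plan.py <<'E'
import sys,json,numpy as np
from scipy.spatial.transform import Rotation as R
from station import arm
# usage: plan.py x y z(mm, TCP) yawdeg [step mm]
x,y,z,yaw=map(float,sys.argv[1:5]); step=float(sys.argv[5]) if len(sys.argv)>5 else 40
s=arm.get_state(); p=s["eef_pos"]*1000; r=R.from_euler("xyz",s["ee_rot"])
T=np.array([x,y,z]); G=R.from_euler("xyz",[-90,0,yaw],degrees=True)
print("t %.2f pos %s rot %s w %.1f F %s q6 %.2f"%(s["t"],p.round(1),np.degrees(s["ee_rot"]).round(2),s["width"]*1000,s["force"].round(1),s["q"][5]))
rows=[]
for i in range(30):
    d=T-p; L=np.linalg.norm(d); v=(r.inv()*G).as_rotvec(degrees=True); a=np.abs(v).max()
    if L<.3 and a<.2: break
    if L>step: d*=step/L
    if a>7: v*=7/a
    rows.append(dict(dp=r.inv().apply(d).round(1).tolist(),rotation=v.round(1).tolist()))
    p=p+d; r=r*R.from_rotvec(v,degrees=True)
print(len(rows))
for i in range(0,len(rows),5): print(json.dumps(rows[i:i+5]))
E
python3 plan.py 537.5 205.5 170 94.2
```

```text
t 0.10 pos [202.4 643.4 225.7] rot [-8.9910e+01  1.0000e-02  1.6253e+02] w 87.4 F [-0.4 -0.9 -0.1] q6 -0.29
14
[{"dp": [-32.6, 4.1, 22.9], "rotation": [-0.0, 7.0, -0.0]}, {"dp": [-35.1, 4.1, 18.7], "rotation": [-0.0, 7.0, -0.0]}, {"dp": [-37.1, 4.0, 14.3], "rotation": [-0.0, 7.0, -0.0]}, {"dp": [-38.6, 4.0, 9.7], "rotation": [-0.0, 7.0, -0.0]}, {"dp": [-39.5, 4.0, 4.9], "rotation": [-0.0, 7.0, -0.0]}]
[{"dp": [-39.8, 4.0, 0.1], "rotation": [-0.0, 7.0, -0.0]}, {"dp": [-39.5, 4.0, -4.8], "rotation": [-0.0, 7.0, -0.0]}, {"dp": [-38.6, 4.0, -9.6], "rotation": [-0.0, 7.0, -0.0]}, {"dp": [-37.2, 4.0, -14.2], "rotation": [-0.0, 7.0, -0.0]}, {"dp": [-35.2, 4.0, -18.6], "rotation": [-0.0, 5.3, -0.0]}]
[{"dp": [-33.3, 4.0, -21.8], "rotation": [-0.0, 0.0, -0.0]}, {"dp": [-33.3, 4.0, -21.8], "rotation": [-0.0, 0.0, 0.0]}, {"dp": [-33.3, 4.0, -21.8], "rotation": [0.0, 0.0, 0.0]}, {"dp": [-28.5, 3.4, -18.7], "rotation": [0.0, 0.0, 0.0]}]
```

Emit:
move_arm:
  deltas:
    - {"dp": [-32.6,4,22.9],"rotation": [0,7,0]}
    - {"dp": [-35,4,18.7],"rotation": [0,7,0]}
    - {"dp": [-37,4,14.3],"rotation": [0,7,0]}
    - {"dp": [-38.5,4,9.7],"rotation": [0,7,0]}
    - {"dp": [-39.5,4,5],"rotation": [0,7,0]}
  jaw: 110
  squeeze: 25

```text
t: 0.52
eef_pos: [0.3214, 0.4847, 0.2015]
ee_rot: [-1.567, 0.003, 2.217]
force: [1.4, -0.3, 0.9]
width: 0.0598
```

Emit:
move_arm:
  deltas:
    - {"dp": [-39.8,4,0],"rotation": [0,7,0]}
    - {"dp": [-39.5,4,-5],"rotation": [0,7,0]}
    - {"dp": [-38.5,4,-9.6],"rotation": [0,7,0]}
    - {"dp": [-37,4,-14],"rotation": [0,7,0]}
    - {"dp": [-35,4,-18.6],"rotation": [0,5.3,0]}

```text
t: 0.93
eef_pos: [0.4424, 0.3163, 0.1803]
ee_rot: [-1.568, 0.006, 1.618]
force: [-0.1, 0.7, -0.6]
width: 0.0498
```

```bash
python3 plan.py 537.5 205.5 130 94.2
```

```text
t 0.93 pos [442.4 316.3 180.3] rot [-89.85   0.33  92.71] w 49.8 F [-0.1  0.7 -0.6] q6 -0.94
4
[{"dp": [-29.8, 13.1, -23.3], "rotation": [-0.2, -1.5, -0.3]}, {"dp": [-30.4, 13.0, -22.5], "rotation": [-0.0, 0.0, -0.0]}, {"dp": [-30.4, 13.0, -22.5], "rotation": [-0.0, 0.0, 0.0]}, {"dp": [-26.2, 11.2, -19.3], "rotation": [0.0, 0.0, 0.0]}]
```

Emit:
move_arm:
  deltas:
    - {"dp": [-29.8,13,-23.3],"rotation": [-0.2,-1.5,-0.3]}
    - {"dp": [-30.4,13,-22.5]}
    - {"dp": [-30.4,13,-22.5]}
    - {"dp": [-26.2,11.2,-19.3]}
    - {"dp": [0,0,0]}

```text
$.deltas[1]: bad value
```

```bash
cat > look.py <<'E'
import sys
from h import *
from station import arm
n=sys.argv[1];nm=sys.argv[2];u0,v0,u1,v1=map(int,sys.argv[3:7])
f=arm.grab_frame(n);pickle.dump(f,open(nm+".pkl","wb"))
s=min(800/(u1-u0),600/(v1-v0));s=int(s*10)/10
crop(f,"pics/"+nm+".png",u0,v0,u1,v1,s);print(s)
E
python3 plan.py 537.5 205.5 85 94.2; python3 look.py scene a1 230 100 400 310
```

```text
t 0.93 pos [442.4 316.3 180.3] rot [-89.85   0.33  92.71] w 49.8 F [-0.1  0.7 -0.6] q6 -0.94
5
[{"dp": [-26.3, 22.0, -20.6], "rotation": [-0.2, -1.5, -0.3]}, {"dp": [-26.9, 21.9, -19.9], "rotation": [-0.0, 0.0, -0.0]}, {"dp": [-26.9, 21.9, -19.9], "rotation": [-0.0, 0.0, 0.0]}, {"dp": [-26.9, 21.9, -19.9], "rotation": [0.0, 0.0, 0.0]}, {"dp": [-9.6, 7.8, -7.1], "rotation": [0.0, 0.0, 0.0]}]
2.8
```

View pics/a1.png

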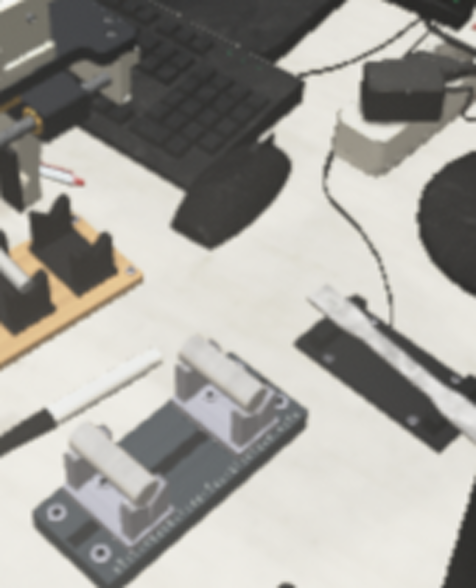

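The move was refused because the rows without a rotation aren't accepted; the picture shows the arm still at upper left. I'll resend with a rotation in every row.

Emit:
move_arm:
  deltas:
    - {"dp": [-29.8,13,-23.3],"rotation": [-0.2,-1.5,-0.3]}
    - {"dp": [-30.4,13,-22.5],"rotation": [0,0,0]}
    - {"dp": [-30.4,13,-22.5],"rotation": [0,0,0]}
    - {"dp": [-26.2,11.2,-19.3],"rotation": [0,0,0]}
    - {"dp": [0,0,0],"rotation": [0,0,0]}

```text
t: 1.4
eef_pos: [0.5394, 0.196, 0.1289]
ee_rot: [-1.57, 0.002, 1.633]
force: [-0.2, -0.3, 0.6]
width: 0.0499
```

```bash
python3 plan.py 537.5 205.5 85 94.2; python3 look.py scene a2 230 100 400 310
```

```text
t 1.40 pos [539.4 196.  128.9] rot [-8.997e+01  9.000e-02  9.357e+01] w 49.9 F [-0.2 -0.3  0.6] q6 -0.63
2
[{"dp": [8.6, 39.1, 1.1], "rotation": [-0.0, -0.6, -0.1]}, {"dp": [1.1, 4.9, 0.1], "rotation": [0.0, 0.0, -0.0]}]
2.8
```

View pics/a2.png

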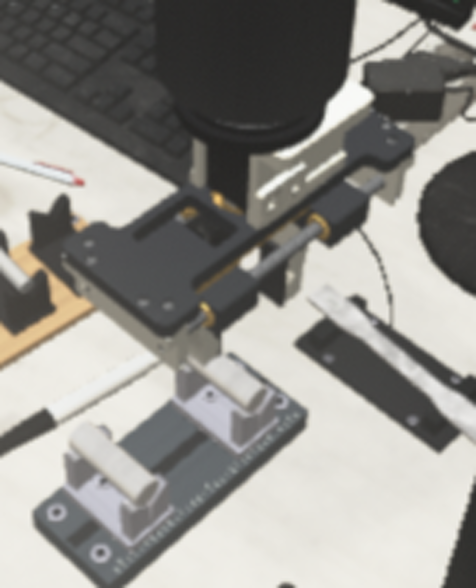

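Emit:
move_arm:
  deltas:
    - {"dp": [6,12,1],"rotation": [0,-0.6,0]}
    - {"dp": [4.5,15,0.5],"rotation": [0,0,0]}
    - {"dp": [0,0,0],"rotation": [0,0,0]}

```text
t: 1.7
eef_pos: [0.5368, 0.2075, 0.1022]
ee_rot: [-1.571, 0.001, 1.64]
force: [-0.9, 0.2, -0.2]
width: 0.0498
```

```bash
python3 plan.py 537.5 206.5 47 94.2 20
```

```text
t 1.70 pos [536.8 207.5 102.2] rot [-9.002e+01  4.000e-02  9.399e+01] w 49.8 F [-0.9  0.2 -0.2] q6 -0.64
3
[{"dp": [-0.4, 20.0, -0.2], "rotation": [0.0, -0.2, -0.0]}, {"dp": [-0.4, 20.0, -0.2], "rotation": [0.0, 0.0, 0.0]}, {"dp": [-0.3, 15.3, -0.2], "rotation": [0.0, 0.0, 0.0]}]
```

Emit:
move_arm:
  deltas:
    - {"dp": [-1,20,0],"rotation": [0,-0.2,0]}
    - {"dp": [0,20,0],"rotation": [0,0,0]}
    - {"dp": [0,13,0],"rotation": [0,0,0]}
    - {"dp": [0,1,0],"rotation": [0,0,0]}

```text
t: 2.03
eef_pos: [0.537, 0.2101, 0.0502]
ee_rot: [-1.575, -0.001, 1.649]
force: [0.6, 0.4, -0.1]
width: 0.0495
```

Emit:
move_arm:
  deltas:
    - {"dp": [0,0,0],"rotation": [0,0,0]}
    - {"dp": [0,0,0],"rotation": [0,0,0]}
    - {"dp": [0,0,0],"rotation": [0,0,0]}
    - {"dp": [0,0,0],"rotation": [0,0,0]}
    - {"dp": [0,0,0],"rotation": [0,0,0]}
  jaw: 255
  squeeze: 20

```text
t: 2.45
eef_pos: [0.5381, 0.213, 0.0547]
ee_rot: [-1.579, -0.003, 1.652]
force: [7.5, -1.3, 1.5]
width: 0.0221
```

```bash
python3 plan.py 537.5 206.5 47 94.2 20;python3 look.py scene a3 230 150 400 310
```

```text
t 2.45 pos [538.1 213.   54.7] rot [-90.47  -0.17  94.68] w 22.1 F [ 7.5 -1.3  1.5] q6 -0.64
1
[{"dp": [-6.4, 7.6, 1.2], "rotation": [0.5, 0.5, 0.2]}]
3.7
```

View pics/a3.png

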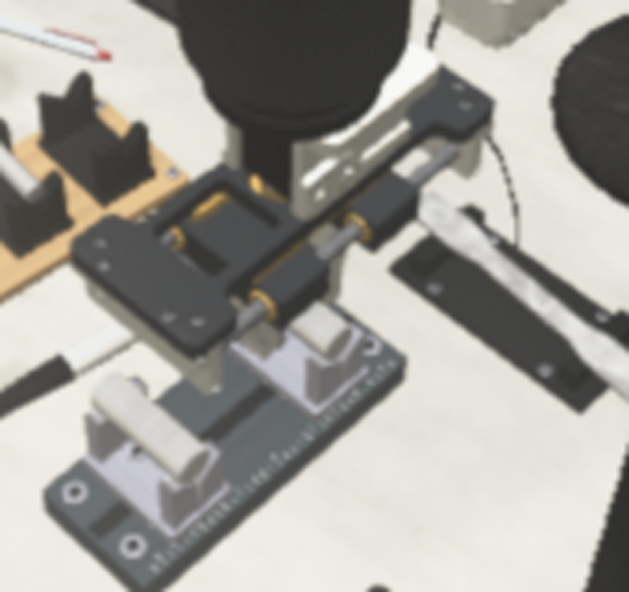

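Emit:
move_arm:
  deltas:
    - {"dp": [-3,4,0],"rotation": [0.3,0.3,0]}
    - {"dp": [-1,2,0],"rotation": [0,0,0]}

```text
t: 2.67
eef_pos: [0.54, 0.212, 0.0531]
ee_rot: [-1.579, -0.008, 1.648]
force: [-10.9, 2.1, 16.5]
width: 0.0191
```

Emit:
move_arm:
  deltas:
    - {"dp": [0,-12,0],"rotation": [0,0,0]}
    - {"dp": [0,-25,0],"rotation": [0,0,0]}
    - {"dp": [0,-35,0],"rotation": [0,0,0]}
    - {"dp": [0,-30,0],"rotation": [0,0,0]}
  squeeze: 30

```text
t: 3.0
eef_pos: [0.534, 0.2081, 0.1514]
ee_rot: [-1.564, -0.002, 1.645]
force: [0.4, 0.3, -1.4]
width: 0.0189
```

```bash
python3 plan.py 552.2 388 150 89.1 40;python3 look.py scene a4 230 100 400 310; python3 look.py top a4t 190 130 400 310
```

```text
t 3.00 pos [534.  208.1 151.4] rot [-89.62  -0.11  94.28] w 18.9 F [ 0.4  0.3 -1.4] q6 -0.63
5
[{"dp": [39.4, 0.3, -7.0], "rotation": [-0.4, 5.2, 0.1]}, {"dp": [39.9, 0.3, -3.4], "rotation": [0.0, 0.0, 0.0]}, {"dp": [39.9, 0.3, -3.4], "rotation": [0.0, 0.0, 0.0]}, {"dp": [39.9, 0.3, -3.4], "rotation": [0.0, 0.0, 0.0]}, {"dp": [20.8, 0.2, -1.8], "rotation": [0.0, 0.0, 0.0]}]
2.8
3.3
```

View pics/a4.png

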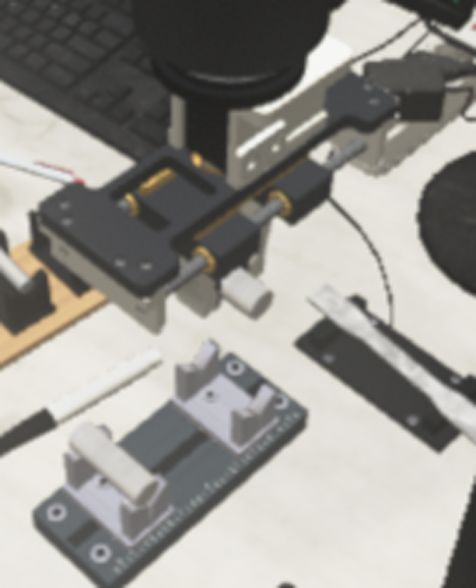

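View pics/a4t.png

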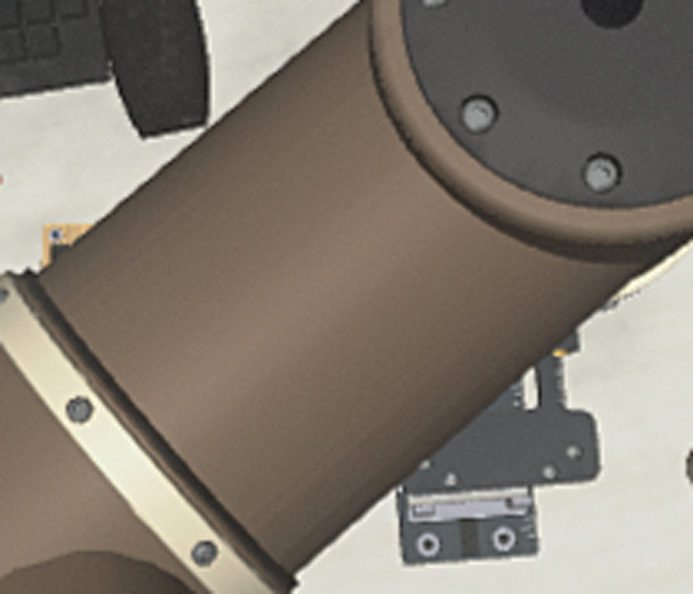

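Run:
```python
from h import *
np.set_printoptions(precision=4,suppress=True,linewidth=200)
f=pickle.load(open("a4.pkl","rb"));P=cloud(f)
crop(f,"pics/a4c.png",285,180,345,225,13)
q=rollerpts(P,.50,.57,.16,.25,.155,.19);print(line(q))
for v in range(196,214,2): print(v,[tuple((P[v,u]*1000).round(0).astype(int)) for u in range(308,330,3)])
```

```text
(array([0.5282, 0.1909]), np.float64(73.81528811762233), np.float64(0.054565054953065656), 444)
196 [(np.int64(493), np.int64(165), np.int64(231)), (np.int64(500), np.int64(166), np.int64(225)), (np.int64(538), np.int64(199), np.int64(171)), (np.int64(545), np.int64(199), np.int64(165)), (np.int64(550), np.int64(198), np.int64(162)), (np.int64(558), np.int64(199), np.int64(155)), (np.int64(665), np.int64(294), np.int64(-1)), (np.int64(670), np.int64(290), np.int64(-1))]
198 [(np.int64(493), np.int64(165), np.int64(226)), (np.int64(500), np.int64(166), np.int64(221)), (np.int64(534), np.int64(195), np.int64(172)), (np.int64(538), np.int64(192), np.int64(171)), (np.int64(550), np.int64(197), np.int64(158)), (np.int64(658), np.int64(295), np.int64(-4)), (np.int64(660), np.int64(289), np.int64(1)), (np.int64(667), np.int64(287), np.int64(-4))]
200 [(np.int64(495), np.int64(166), np.int64(220)), (np.int64(528), np.int64(195), np.int64(171)), (np.int64(531), np.int64(192), np.int64(171)), (np.int64(535), np.int64(189), np.int64(171)), (np.int64(539), np.int64(186), np.int64(171)), (np.int6
[... 1698 characters left out ...]
(np.int64(616), np.int64(286), np.int64(-2)), (np.int64(525), np.int64(185), np.int64(158)), (np.int64(525), np.int64(178), np.int64(165)), (np.int64(528), np.int64(174), np.int64(166)), (np.int64(536), np.int64(175), np.int64(159)), (np.int64(639), np.int64(266), np.int64(-2)), (np.int64(643), np.int64(262), np.int64(-1))]
212 [(np.int64(608), np.int64(287), np.int64(-3)), (np.int64(613), np.int64(282), np.int64(-2)), (np.int64(618), np.int64(279), np.int64(-3)), (np.int64(525), np.int64(178), np.int64(160)), (np.int64(527), np.int64(173), np.int64(162)), (np.int64(536), np.int64(175), np.int64(155)), (np.int64(635), np.int64(262), np.int64(0)), (np.int64(640), np.int64(258), np.int64(-2))]
```

View pics/a4c.png

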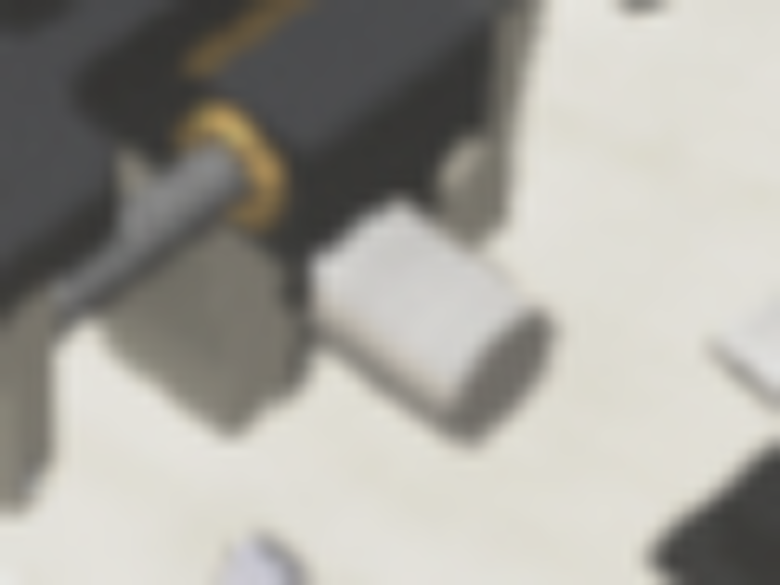

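Emit:
move_arm:
  deltas:
    - {"dp": [39,4,-7],"rotation": [-0.4,5.2,0]}
    - {"dp": [40,7,-3],"rotation": [0,0,0]}
    - {"dp": [40,7,-3],"rotation": [0,0,0]}
    - {"dp": [38,8,-3],"rotation": [0,0,0]}
    - {"dp": [18,8,-2],"rotation": [0,0,0]}

```text
t: 3.52
eef_pos: [0.555, 0.3869, 0.1252]
ee_rot: [-1.581, -0.013, 1.543]
force: [-0.6, -0.0, -1.0]
width: 0.0188
```

```bash
python3 plan.py 552.2 389.8 80 89.1 20
```

```text
t 3.52 pos [555.  386.9 125.2] rot [-90.58  -0.73  88.38] w 18.8 F [-0.6 -0.  -1. ] q6 -0.92
3
[{"dp": [1.0, 19.9, 1.5], "rotation": [0.6, -0.7, 0.7]}, {"dp": [1.3, 19.9, 1.3], "rotation": [-0.0, 0.0, -0.0]}, {"dp": [0.3, 5.3, 0.3], "rotation": [-0.0, 0.0, -0.0]}]
```

Emit:
move_arm:
  deltas:
    - {"dp": [1,15,1.5],"rotation": [0.6,-0.7,0.7]}
    - {"dp": [0,15,1],"rotation": [0,0,0]}
    - {"dp": [0,8,0],"rotation": [0,0,0]}
    - {"dp": [0,2,0],"rotation": [0,0,0]}

```text
t: 3.85
eef_pos: [0.5504, 0.3925, 0.0777]
ee_rot: [-1.565, 0.003, 1.558]
force: [-0.6, -0.5, -1.8]
width: 0.0187
```

```bash
python3 plan.py 552.2 389.8 60 89.1 20;python3 look.py scene a5 180 100 350 260; python3 plan.py 552.2 389.8 60 89.1 20
```

```text
t 3.85 pos [550.4 392.5  77.7] rot [-89.68   0.18  89.29] w 18.7 F [-0.6 -0.5 -1.8] q6 -0.92
1
[{"dp": [-2.6, 17.7, -1.9], "rotation": [-0.3, 0.2, -0.2]}]
3.7
t 3.90 pos [550.3 392.2  77.7] rot [-89.66   0.2   89.28] w 19.0 F [-0.6 -0.1 -1.9] q6 -0.92
1
[{"dp": [-2.3, 17.7, -2.0], "rotation": [-0.3, 0.2, -0.2]}]
```

View pics/a5.png

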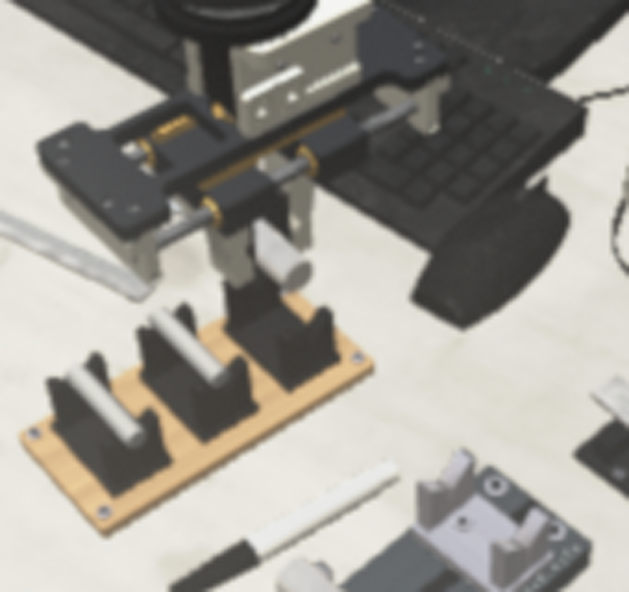

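The picture shows the roller held level above the free rest (end at 293,270; rest at 285,335). Next is the descent.

Emit:
move_arm:
  deltas:
    - {"dp": [-2,12,-2],"rotation": [-0.3,0.2,-0.2]}
    - {"dp": [-0.5,9,0],"rotation": [0,0,0]}
    - {"dp": [0,5,0],"rotation": [0,0,0]}
    - {"dp": [0,2,0],"rotation": [0,0,0]}

```text
t: 4.23
eef_pos: [0.5534, 0.3885, 0.0509]
ee_rot: [-1.572, -0.002, 1.553]
force: [-0.7, -0.4, -2.4]
width: 0.019
```

```bash
python3 plan.py 552.2 389.8 42 89.1 20
```

```text
t 4.23 pos [553.4 388.5  50.9] rot [-9.006e+01 -9.000e-02  8.897e+01] w 19.0 F [-0.7 -0.4 -2.4] q6 -0.92
1
[{"dp": [1.3, 8.9, 1.3], "rotation": [0.1, -0.1, 0.1]}]
```

Emit:
move_arm:
  deltas:
    - {"dp": [1,4,0.8],"rotation": [0,0,0]}
    - {"dp": [0.5,3,0.3],"rotation": [0,0,0]}
    - {"dp": [0,1.5,0],"rotation": [0,0,0]}

```text
t: 4.48
eef_pos: [0.553, 0.3901, 0.0433]
ee_rot: [-1.573, -0.003, 1.552]
force: [0.3, -0.5, -1.9]
width: 0.0187
```

Emit:
move_arm:
  deltas:
    - {"dp": [0,1,0.5],"rotation": [0,0,0]}
    - {"dp": [0,1,0.3],"rotation": [0,0,0]}

```text
t: 4.65
eef_pos: [0.5532, 0.3907, 0.0423]
ee_rot: [-1.575, -0.004, 1.553]
force: [1.6, -0.9, 2.7]
width: 0.019
```

Emit:
move_arm:
  deltas:
    - {"dp": [0,0.8,0.5],"rotation": [0,0,0]}
    - {"dp": [0,0.5,0],"rotation": [0,0,0]}

```text
t: 4.82
eef_pos: [0.5536, 0.3911, 0.0421]
ee_rot: [-1.577, -0.005, 1.553]
force: [0.6, -0.5, -0.6]
width: 0.0187
```

Emit:
move_arm:
  deltas:
    - {"dp": [0,0,0],"rotation": [0,0,0]}
    - {"dp": [0,0,0],"rotation": [0,0,0]}
    - {"dp": [0,0,0],"rotation": [0,0,0]}
  jaw: 148

```text
t: 5.07
eef_pos: [0.5534, 0.3915, 0.0424]
ee_rot: [-1.577, -0.006, 1.553]
force: [0.3, -0.7, 0.2]
width: 0.0334
```

Emit:
move_arm:
  deltas:
    - {"dp": [0,-15,0],"rotation": [0.3,0,0]}
    - {"dp": [0,-25,0],"rotation": [0,0,0]}
    - {"dp": [0,-20,10],"rotation": [0,0,0]}
    - {"dp": [0,-5,25],"rotation": [0,0,0]}
    - {"dp": [-1,0,20],"rotation": [0,0,0]}

```text
t: 5.48
eef_pos: [0.4984, 0.3905, 0.1074]
ee_rot: [-1.569, -0.003, 1.55]
force: [-0.1, -0.2, -0.7]
width: 0.0365
```

```bash
python3 look.py scene a6 180 100 350 260;python3 plan.py 496.1 388 60 89.1 20;  python3 - <<'E'
from h import *
P=cloud(pickle.load(open("a6.pkl","rb")))
print(line(rollerpts(P,.535,.58,.33,.45,.060,.068)))
E
```

```text
3.7
t 5.53 pos [495.6 390.2 107.4] rot [-89.81  -0.18  88.86] w 36.8 F [-3.5 -2.2 -2.1] q6 -0.99
3
[{"dp": [-1.0, 20.0, -0.3], "rotation": [-0.2, -0.2, 0.2]}, {"dp": [-0.9, 20.0, -0.2], "rotation": [-0.0, 0.0, 0.0]}, {"dp": [-0.3, 7.5, -0.1], "rotation": [-0.0, -0.0, 0.0]}]
(array([0.55108555, 0.38708097]), np.float64(-2.025778143039655), np.float64(0.05919569389669506), 129)
```

View pics/a6.png

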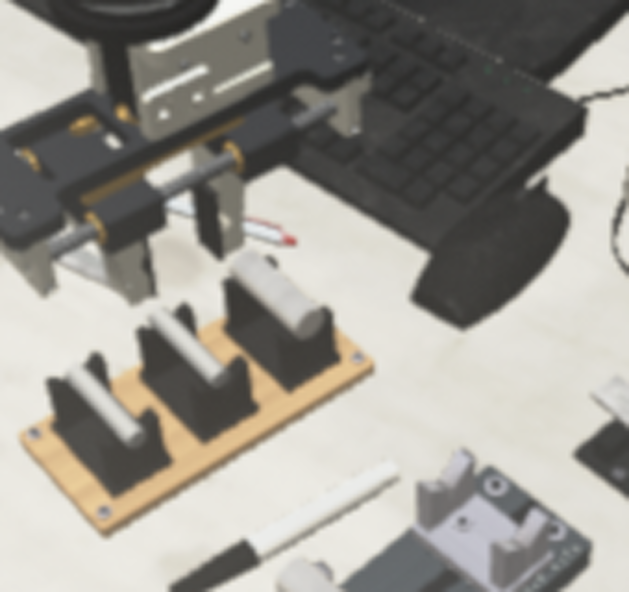

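Roller 1 is seated in the far rest; it measures within about 1 mm of the seat. Next is the middle thin roller (≈188,345).

Emit:
move_arm:
  deltas:
    - {"dp": [-1,20,-0.5],"rotation": [-0.2,-0.2,0.2]}
    - {"dp": [-0.5,20,0],"rotation": [0,0,0]}
    - {"dp": [0,18,0],"rotation": [0,0,0]}
    - {"dp": [0,10,0],"rotation": [0,0,0]}
    - {"dp": [0,4,0],"rotation": [0,0,0]}

```text
t: 5.95
eef_pos: [0.4951, 0.3918, 0.0376]
ee_rot: [-1.576, -0.007, 1.558]
force: [-0.4, -0.8, 0.1]
width: 0.037
```

```bash
python3 plan.py 496.1 388 30.5 89.1 20
```

```text
t 5.95 pos [495.1 391.8  37.6] rot [-90.27  -0.38  89.28] w 37.0 F [-0.4 -0.8  0.1] q6 -0.99
1
[{"dp": [-3.8, 7.1, -1.0], "rotation": [0.3, 0.2, 0.4]}]
```

Emit:
move_arm:
  deltas:
    - {"dp": [-3,4,-0.7],"rotation": [0.3,0.2,0.4]}
    - {"dp": [-1,3,-0.3],"rotation": [0,0,0]}
    - {"dp": [-0.5,2,0],"rotation": [0,0,0]}

```text
t: 6.2
eef_pos: [0.4964, 0.3871, 0.0278]
ee_rot: [-1.569, 0.002, 1.555]
force: [-0.2, 1.1, -0.3]
width: 0.0369
```

Emit:
move_arm:
  deltas:
    - {"dp": [0.5,-1,0],"rotation": [0,0,0]}
    - {"dp": [0.2,0,0],"rotation": [0,0,0]}
    - {"dp": [0,0,0],"rotation": [0,0,0]}
    - {"dp": [0,0,0],"rotation": [0,0,0]}
    - {"dp": [0,0,0],"rotation": [0,0,0]}
  jaw: 255
  squeeze: 20

```text
t: 6.62
eef_pos: [0.498, 0.3886, 0.0309]
ee_rot: [-1.572, -0.001, 1.554]
force: [-0.5, 0.2, 0.7]
width: 0.0114
```

Emit:
move_arm:
  deltas:
    - {"dp": [0,-1,0],"rotation": [0,0,0]}
    - {"dp": [0,-15,0],"rotation": [0,0,0]}
    - {"dp": [0,-30,0],"rotation": [0,0,0]}
    - {"dp": [0,-35,0],"rotation": [0,0,0]}
    - {"dp": [0,-30,0],"rotation": [0,0,0]}

```text
t: 7.03
eef_pos: [0.4942, 0.3846, 0.1378]
ee_rot: [-1.562, 0.011, 1.553]
force: [0.9, 0.4, -1.2]
width: 0.0112
```

```bash
python3 look.py scene a7 180 80 350 260;python3 plan.py 537.5 205.5 110 94.2 40;  python3 - <<'E'
from h import *
np.set_printoptions(precision=4,suppress=True,linewidth=200)
f=pickle.load(open("a7.pkl","rb"));P=cloud(f)
q=rollerpts(P,.47,.52,.345,.376,.13,.185);print(len(q),q[:,1].min(),q[:,2].max(),np.median(q,0))
E
```

```text
3.3
t 7.08 pos [496.7 386.8 144.6] rot [-89.84   0.29  89.04] w 11.2 F [2.3 2.7 5.9] q6 -0.99
5
[{"dp": [-38.2, 7.5, -9.3], "rotation": [-0.2, -5.2, -0.3]}, {"dp": [-38.9, 7.3, -5.8], "rotation": [-0.0, 0.0, 0.0]}, {"dp": [-38.9, 7.3, -5.8], "rotation": [0.0, 0.0, 0.0]}, {"dp": [-38.9, 7.3, -5.8], "rotation": [0.0, 0.0, 0.0]}, {"dp": [-28.3, 5.3, -4.2], "rotation": [0.0, 0.0, 0.0]}]
379 0.35679253767367325 0.18452472914960316 [0.4918 0.3729 0.1598]
```

View pics/a7.png

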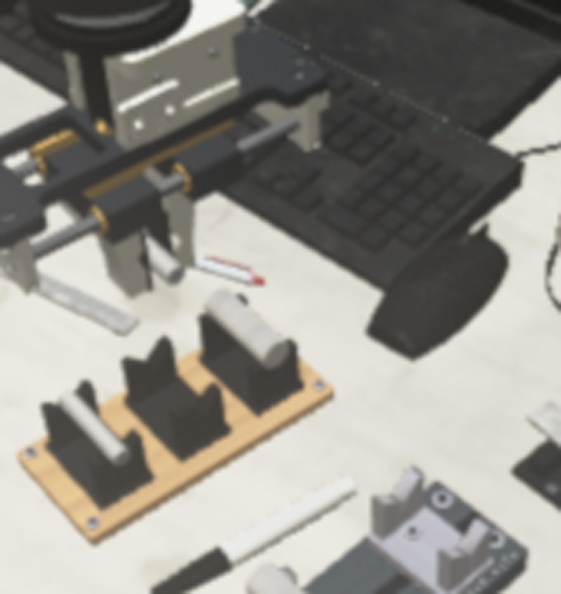

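Emit:
move_arm:
  deltas:
    - {"dp": [-38,4,-9],"rotation": [-0.2,-5.2,-0.3]}
    - {"dp": [-39,6,-6],"rotation": [0,0,0]}
    - {"dp": [-39,7,-6],"rotation": [0,0,0]}
    - {"dp": [-37,7,-6],"rotation": [0,0,0]}
    - {"dp": [-20,5,-4],"rotation": [0,0,0]}

```text
t: 7.5
eef_pos: [0.5402, 0.2186, 0.1213]
ee_rot: [-1.583, -0.011, 1.658]
force: [0.6, -0.4, -0.5]
width: 0.0113
```

```bash
python3 plan.py 537.5 204 70 94.2 20
```

```text
t 7.50 pos [540.2 218.6 121.3] rot [-90.71  -0.66  95.  ] w 11.3 F [ 0.6 -0.4 -0.5] q6 -0.63
3
[{"dp": [-5.6, 19.1, 1.7], "rotation": [0.7, 0.8, 0.7]}, {"dp": [-5.4, 19.2, 1.4], "rotation": [-0.0, 0.0, -0.0]}, {"dp": [-3.6, 12.8, 0.9], "rotation": [-0.0, 0.0, 0.0]}]
```

Emit:
move_arm:
  deltas:
    - {"dp": [-6,14,1.5],"rotation": [0.7,0.8,0.7]}
    - {"dp": [-3,16,1],"rotation": [0,0,0]}
    - {"dp": [-1,9,0],"rotation": [0,0,0]}
    - {"dp": [0,3,0],"rotation": [0,0,0]}

```text
t: 7.83
eef_pos: [0.5391, 0.2034, 0.0774]
ee_rot: [-1.571, 0.001, 1.636]
force: [0.0, -0.4, -0.3]
width: 0.0112
```

```bash
python3 plan.py 537.5 204 60 94.2 20;python3 look.py scene a8 230 110 400 310;python3 plan.py 537.5 204 60 94.2 20
```

```text
t 7.83 pos [539.1 203.4  77.4] rot [-9.000e+01  4.000e-02  9.373e+01] w 11.2 F [ 0.  -0.4 -0.3] q6 -0.64
1
[{"dp": [0.7, 17.4, 1.6], "rotation": [0.0, -0.5, -0.0]}]
3.0
t 7.88 pos [538.8 203.5  77.2] rot [-8.996e+01  6.000e-02  9.374e+01] w 10.8 F [-0.1  0.6 -1. ] q6 -0.64
1
[{"dp": [0.6, 17.2, 1.3], "rotation": [-0.0, -0.5, -0.1]}]
```

View pics/a8.png

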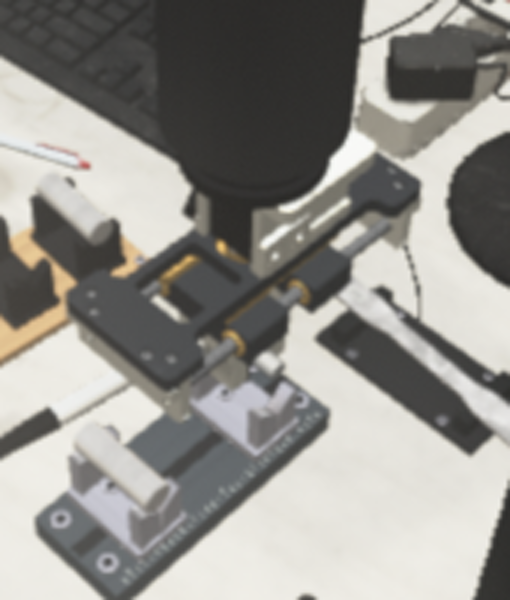

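Emit:
move_arm:
  deltas:
    - {"dp": [0.5,10,1],"rotation": [0,-0.5,0]}
    - {"dp": [0,10,0.3],"rotation": [0,0,0]}
    - {"dp": [0,6,0],"rotation": [0,0,0]}
    - {"dp": [0,2,0],"rotation": [0,0,0]}

```text
t: 8.22
eef_pos: [0.5379, 0.2071, 0.0476]
ee_rot: [-1.572, 0.0, 1.649]
force: [0.7, -0.2, -1.0]
width: 0.011
```

```bash
python3 plan.py 537.5 204 43 94.2 20
```

```text
t 8.22 pos [537.9 207.1  47.6] rot [-9.007e+01  1.000e-02  9.449e+01] w 11.0 F [ 0.7 -0.2 -1. ] q6 -0.63
1
[{"dp": [-3.1, 4.6, 0.7], "rotation": [0.1, 0.3, -0.0]}]
```

Emit:
move_arm:
  deltas:
    - {"dp": [-2.5,2,0.4],"rotation": [0,0.3,0]}
    - {"dp": [-1,1.5,0.2],"rotation": [0,0,0]}
    - {"dp": [0,1,0],"rotation": [0,0,0]}

```text
t: 8.47
eef_pos: [0.5393, 0.2052, 0.0435]
ee_rot: [-1.575, -0.001, 1.646]
force: [0.7, -1.6, 1.4]
width: 0.0117
```

Emit:
move_arm:
  deltas:
    - {"dp": [-1,1.5,0],"rotation": [0,0,0]}
    - {"dp": [0,1,0],"rotation": [0,0,0]}

```text
t: 8.63
eef_pos: [0.5405, 0.2048, 0.0422]
ee_rot: [-1.578, -0.002, 1.646]
force: [-4.8, -1.1, 12.2]
width: 0.0113
```

Emit:
move_arm:
  deltas:
    - {"dp": [0,-0.3,1],"rotation": [0,0,0]}
    - {"dp": [0,0,1],"rotation": [0,0,0]}
    - {"dp": [0,0,0],"rotation": [0,0,0]}
  jaw: 130

```text
t: 8.88
eef_pos: [0.5377, 0.2039, 0.0426]
ee_rot: [-1.577, -0.002, 1.645]
force: [-1.0, 0.1, -0.3]
width: 0.0262
```

Emit:
move_arm:
  deltas:
    - {"dp": [0,-15,0],"rotation": [0.3,0,0]}
    - {"dp": [0,-25,0],"rotation": [0,0,0]}
    - {"dp": [0,-25,0],"rotation": [0,0,0]}
    - {"dp": [-1,-10,10],"rotation": [0,0,0]}
    - {"dp": [-1,0,30],"rotation": [0,0,0]}

```text
t: 9.3
eef_pos: [0.4978, 0.1977, 0.1176]
ee_rot: [-1.565, 0.002, 1.643]
force: [-0.1, 1.0, 0.2]
width: 0.0429
```

```bash
python3 look.py scene a9 230 110 400 310;python3 plan.py 444 199.8 75 94.2 30
python3 - <<'E'
from h import *
P=cloud(pickle.load(open("a9.pkl","rb")))
print(line(rollerpts(P,.515,.56,.16,.25,.0635,.072)))
E
```

```text
3.0
t 9.35 pos [491.1 195.3 116.6] rot [-89.43   0.14  94.05] w 42.8 F [-8.7 -3.1 -2.8] q6 -0.67
3
[{"dp": [3.8, 20.0, 22.0], "rotation": [-0.6, -0.1, -0.1]}, {"dp": [3.8, 19.8, 22.2], "rotation": [0.0, 0.0, 0.0]}, {"dp": [0.4, 2.0, 2.3], "rotation": [-0.0, -0.0, 0.0]}]
(array([0.53741764, 0.20242368]), np.float64(3.3507383540322446), np.float64(0.04960195441954853), 89)
```

View pics/a9.png

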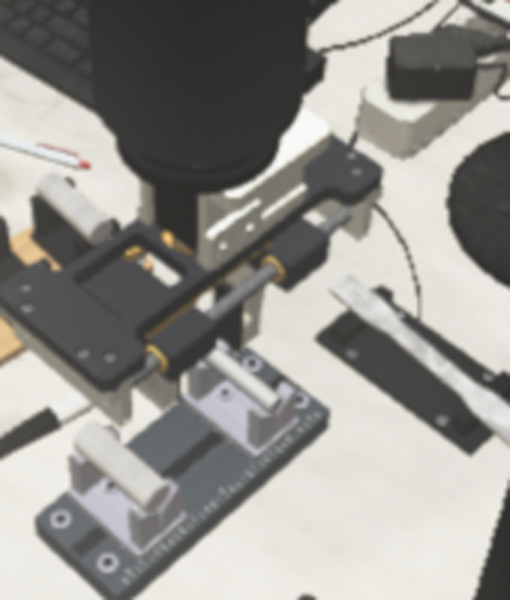

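The thin roller lies in the far support (ends about 215,350 and 275,402). Next is the near thick roller.

Emit:
move_arm:
  deltas:
    - {"dp": [4,14,22],"rotation": [-0.6,0,0]}
    - {"dp": [3,16,16],"rotation": [0,0,0]}
    - {"dp": [1,10,5],"rotation": [0,0,0]}
    - {"dp": [0,1,1],"rotation": [0,0,0]}

```text
t: 9.68
eef_pos: [0.4427, 0.199, 0.0759]
ee_rot: [-1.573, 0.0, 1.641]
force: [-0.4, -0.1, -0.5]
width: 0.0433
```

```bash
python3 plan.py 443.7 200 49 94.2 20
```

```text
t 9.68 pos [442.7 199.   75.9] rot [-90.14   0.    94.  ] w 43.3 F [-0.4 -0.1 -0.5] q6 -0.76
2
[{"dp": [0.7, 20.0, -0.7], "rotation": [0.1, -0.2, -0.0]}, {"dp": [0.2, 6.9, -0.3], "rotation": [-0.0, 0.0, -0.0]}]
```

Emit:
move_arm:
  deltas:
    - {"dp": [0.5,12,-1],"rotation": [0,0,0]}
    - {"dp": [0,9,0],"rotation": [0,0,0]}
    - {"dp": [0,4,0],"rotation": [0,0,0]}
    - {"dp": [0,1,0],"rotation": [0,0,0]}

```text
t: 10.02
eef_pos: [0.4436, 0.1994, 0.0493]
ee_rot: [-1.573, 0.001, 1.642]
force: [0.2, -0.1, 0.5]
width: 0.0429
```

Emit:
move_arm:
  deltas:
    - {"dp": [0,0.5,0],"rotation": [0,0,0]}
    - {"dp": [0,0.5,0],"rotation": [0,0,0]}
    - {"dp": [0,0,0],"rotation": [0,0,0]}
    - {"dp": [0,0,0],"rotation": [0,0,0]}
    - {"dp": [0,0,0],"rotation": [0,0,0]}
  jaw: 255
  squeeze: 30

```text
t: 10.43
eef_pos: [0.4455, 0.1999, 0.0491]
ee_rot: [-1.574, 0.0, 1.641]
force: [-0.3, -1.0, -2.6]
width: 0.0192
```

Emit:
move_arm:
  deltas:
    - {"dp": [0,-10,0],"rotation": [0,0,0]}
    - {"dp": [0,-25,0],"rotation": [0,0,0]}
    - {"dp": [0,-30,0],"rotation": [0,0,0]}
    - {"dp": [0,-30,0],"rotation": [0,0,0]}

```text
t: 10.77
eef_pos: [0.4409, 0.1961, 0.1406]
ee_rot: [-1.561, 0.009, 1.639]
force: [1.2, 1.0, -2.0]
width: 0.0188
```

```bash
python3 look.py scene a10 230 110 400 310;python3 plan.py 496.1 386.3 110 89.1 40
python3 - <<'E'
from h import *
P=cloud(pickle.load(open("a10.pkl","rb")))
print(line(rollerpts(P,.515,.56,.16,.25,.0635,.072)))
E
```

```text
3.0
t 10.82 pos [443.8 198.1 146.9] rot [-89.89   0.27  93.98] w 19.1 F [3.5 1.9 4.8] q6 -0.76
5
[{"dp": [37.1, 7.2, -13.1], "rotation": [-0.1, 4.9, -0.3]}, {"dp": [38.0, 7.4, -9.9], "rotation": [0.0, 0.0, 0.0]}, {"dp": [38.0, 7.4, -9.9], "rotation": [0.0, 0.0, 0.0]}, {"dp": [38.0, 7.4, -9.9], "rotation": [0.0, 0.0, 0.0]}, {"dp": [36.9, 7.2, -9.6], "rotation": [0.0, 0.0, 0.0]}]
(array([0.53667475, 0.20715746]), np.float64(5.34526676004019), np.float64(0.05830423253995576), 104)
```

View pics/a10.png

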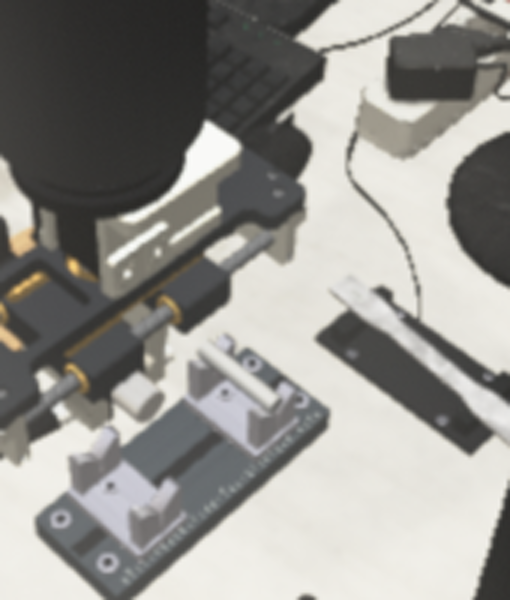

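Emit:
move_arm:
  deltas:
    - {"dp": [37,4,-13],"rotation": [0,4.9,-0.3]}
    - {"dp": [38,6,-10],"rotation": [0,0,0]}
    - {"dp": [38,7,-10],"rotation": [0,0,0]}
    - {"dp": [38,7,-10],"rotation": [0,0,0]}
    - {"dp": [25,6,-8],"rotation": [0,0,0]}

```text
t: 11.23
eef_pos: [0.4963, 0.3777, 0.1242]
ee_rot: [-1.576, -0.012, 1.545]
force: [0.2, 0.7, -1.4]
width: 0.0194
```

```bash
python3 plan.py 496.1 386.3 75 89.1 20
```

```text
t 11.23 pos [496.3 377.7 124.2] rot [-90.28  -0.66  88.51] w 19.4 F [ 0.2  0.7 -1.4] q6 -0.99
3
[{"dp": [3.2, 19.7, 0.3], "rotation": [0.3, -0.6, 0.7]}, {"dp": [3.5, 19.7, 0.1], "rotation": [0.0, -0.0, 0.0]}, {"dp": [1.7, 9.8, 0.1], "rotation": [0.0, -0.0, 0.0]}]
```

Emit:
move_arm:
  deltas:
    - {"dp": [3,14,0],"rotation": [0.3,-0.6,0.7]}
    - {"dp": [2,16,0],"rotation": [0,0,0]}
    - {"dp": [0,10,0],"rotation": [0,0,0]}
    - {"dp": [0,3,0],"rotation": [0,0,0]}

```text
t: 11.57
eef_pos: [0.4974, 0.3895, 0.0766]
ee_rot: [-1.57, 0.001, 1.559]
force: [-0.1, -0.8, -1.8]
width: 0.0189
```

```bash
python3 look.py scene a11 180 100 350 260;python3 plan.py 496.1 386.3 55 89.1 20
```

```text
3.7
t 11.62 pos [497.3 389.2  76.6] rot [-8.995e+01  8.000e-02  8.933e+01] w 19.2 F [ 0.  -0.6 -2.1] q6 -0.98
2
[{"dp": [-2.7, 19.8, 1.0], "rotation": [-0.1, 0.2, -0.1]}, {"dp": [-0.2, 1.8, 0.1], "rotation": [0.0, 0.0, 0.0]}]
```

View pics/a11.png

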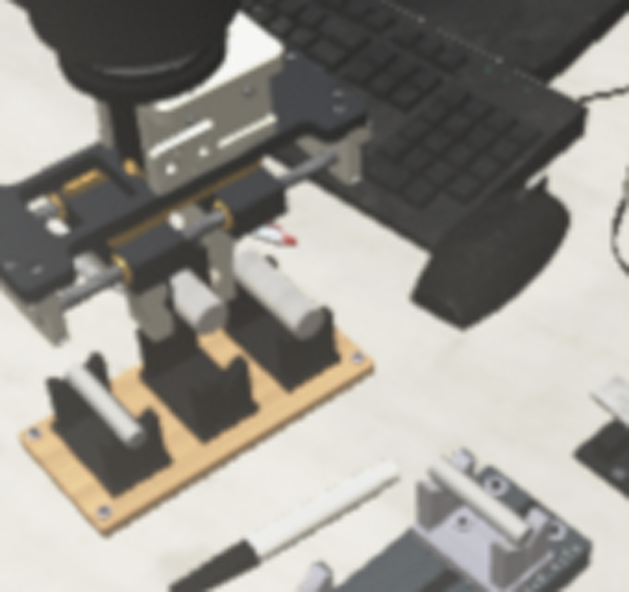

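Emit:
move_arm:
  deltas:
    - {"dp": [-2,12,1],"rotation": [0,0,0]}
    - {"dp": [-1,11,0],"rotation": [0,0,0]}
    - {"dp": [0,7,0],"rotation": [0,0,0]}
    - {"dp": [0,2,0],"rotation": [0,0,0]}

```text
t: 11.95
eef_pos: [0.4969, 0.385, 0.0457]
ee_rot: [-1.572, -0.001, 1.558]
force: [0.2, 0.4, -0.3]
width: 0.019
```

```bash
python3 plan.py 496.1 386.3 37 89.1 20
```

```text
t 11.95 pos [496.9 385.   45.7] rot [-9.006e+01 -4.000e-02  8.927e+01] w 19.0 F [ 0.2  0.4 -0.3] q6 -0.98
1
[{"dp": [1.2, 8.7, 0.8], "rotation": [0.1, 0.2, 0.0]}]
```

Emit:
move_arm:
  deltas:
    - {"dp": [1,4,0.5],"rotation": [0,0.2,0]}
    - {"dp": [0.3,2.5,0.3],"rotation": [0,0,0]}
    - {"dp": [0,1.2,0],"rotation": [0,0,0]}

```text
t: 12.2
eef_pos: [0.4967, 0.3863, 0.0385]
ee_rot: [-1.573, -0.002, 1.553]
force: [0.3, 0.1, -1.5]
width: 0.0191
```

Emit:
move_arm:
  deltas:
    - {"dp": [0,1,0],"rotation": [0,0,0]}
    - {"dp": [0,0.8,0],"rotation": [0,0,0]}

```text
t: 12.37
eef_pos: [0.4975, 0.3868, 0.0376]
ee_rot: [-1.574, -0.003, 1.554]
force: [1.7, 0.3, -0.9]
width: 0.0191
```

Emit:
move_arm:
  deltas:
    - {"dp": [0,1,0],"rotation": [0,0,0]}
    - {"dp": [0,0.8,0.3],"rotation": [0,0,0]}

```text
t: 12.53
eef_pos: [0.4981, 0.3874, 0.0369]
ee_rot: [-1.576, -0.004, 1.554]
force: [3.0, -1.5, 2.4]
width: 0.0188
```

Emit:
move_arm:
  deltas:
    - {"dp": [0,0,1],"rotation": [0,0,0]}
    - {"dp": [0,0,0.5],"rotation": [0,0,0]}
    - {"dp": [0,0,0],"rotation": [0,0,0]}
  jaw: 150

```text
t: 12.78
eef_pos: [0.4968, 0.3879, 0.0374]
ee_rot: [-1.577, -0.005, 1.554]
force: [0.5, 0.4, 0.2]
width: 0.0329
```

Emit:
move_arm:
  deltas:
    - {"dp": [0,-15,0],"rotation": [0.3,0,0]}
    - {"dp": [0,-25,0],"rotation": [0,0,0]}
    - {"dp": [0,-20,10],"rotation": [0,0,0]}
    - {"dp": [0,-5,25],"rotation": [0,0,0]}
    - {"dp": [-1,5,17],"rotation": [0,0,0]}

```text
t: 13.2
eef_pos: [0.4446, 0.3875, 0.0987]
ee_rot: [-1.57, -0.004, 1.552]
force: [0.5, -0.1, -0.7]
width: 0.0357
```

```bash
python3 look.py scene a12 150 100 320 260;python3 plan.py 440.4 387 65 89.1 20;  python3 - <<'E'
from h import *
P=cloud(pickle.load(open("a12.pkl","rb")))
print(line(rollerpts(P,.535,.58,.33,.45,.060,.068)))
print(line(rollerpts(P,.475,.525,.33,.45,.060,.068)))
E
```

```text
3.7
t 13.25 pos [441.9 386.5  97.2] rot [-89.81  -0.14  88.92] w 35.9 F [-4.5 -2.5 -3.3] q6 -1.06
2
[{"dp": [0.2, 20.0, 0.9], "rotation": [-0.2, -0.2, 0.1]}, {"dp": [0.2, 12.3, 0.6], "rotation": [0.0, -0.0, 0.0]}]
(array([0.55109399, 0.38704617]), np.float64(-1.2988511288291966), np.float64(0.05874045975246925), 128)
(array([0.49577042, 0.3867692 ]), np.float64(-2.717733629930562), np.float64(0.0568357202033473), 133)
```

View pics/a12.png

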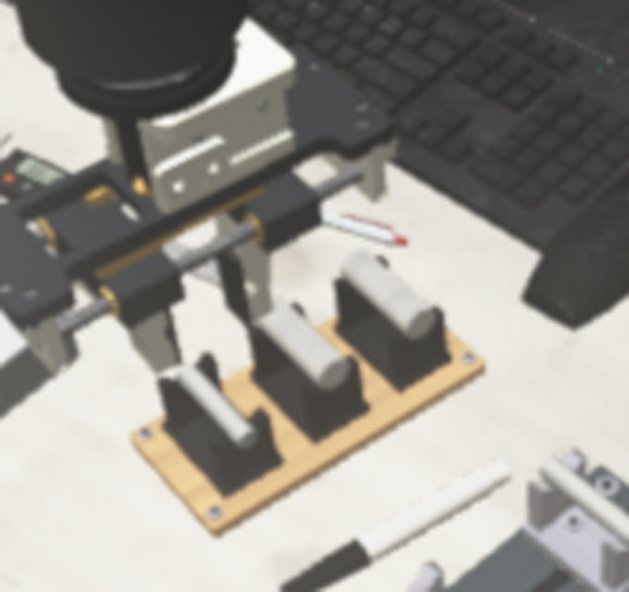

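Both thick rollers are seated in the rack. The last thin roller lies at about (210,405), so I'll take it now.

Emit:
move_arm:
  deltas:
    - {"dp": [0,15,1],"rotation": [-0.2,0,0]}
    - {"dp": [0,18,0.7],"rotation": [0,0,0]}
    - {"dp": [0,15,0],"rotation": [0,0,0]}
    - {"dp": [0,8,0],"rotation": [0,0,0]}
    - {"dp": [0,3,0],"rotation": [0,0,0]}
  jaw: 162

```text
t: 13.67
eef_pos: [0.4385, 0.3889, 0.0392]
ee_rot: [-1.573, -0.008, 1.555]
force: [-0.7, -0.2, 0.5]
width: 0.0321
```

```bash
python3 plan.py 440.4 386.5 31 89.1 20
```

```text
t 13.67 pos [438.5 388.9  39.2] rot [-90.15  -0.46  89.12] w 32.1 F [-0.7 -0.2  0.5] q6 -1.07
1
[{"dp": [-2.4, 8.2, -1.9], "rotation": [0.2, 0.0, 0.5]}]
```

Emit:
move_arm:
  deltas:
    - {"dp": [-2,4,-1.5],"rotation": [0,0,0.4]}
    - {"dp": [-0.5,2,-0.5],"rotation": [0,0,0]}
    - {"dp": [0,1,0],"rotation": [0,0,0]}

```text
t: 13.92
eef_pos: [0.4409, 0.3862, 0.0316]
ee_rot: [-1.573, 0.001, 1.556]
force: [-0.3, 0.7, -0.4]
width: 0.0319
```

Emit:
move_arm:
  deltas:
    - {"dp": [0,0,0],"rotation": [0,0,0]}
    - {"dp": [0,0,0],"rotation": [0,0,0]}
    - {"dp": [0,0,0],"rotation": [0,0,0]}
    - {"dp": [0,0,0],"rotation": [0,0,0]}
  jaw: 255
  squeeze: 20

```text
t: 14.25
eef_pos: [0.442, 0.3869, 0.0329]
ee_rot: [-1.575, -0.001, 1.555]
force: [1.0, -0.3, 0.3]
width: 0.0111
```

Emit:
move_arm:
  deltas:
    - {"dp": [0,-1,0],"rotation": [0,0,0]}
    - {"dp": [0,-15,0],"rotation": [0,0,0]}
    - {"dp": [0,-30,0],"rotation": [0,0,0]}
    - {"dp": [0,-32,0],"rotation": [0,0,0]}
    - {"dp": [0,-25,0],"rotation": [0,0,0]}

```text
t: 14.67
eef_pos: [0.4389, 0.383, 0.1335]
ee_rot: [-1.567, 0.009, 1.554]
force: [-0.2, 1.4, 0.0]
width: 0.0112
```

```bash
python3 look.py scene a13 150 80 320 260;python3 plan.py 443.5 199.3 105 94.2 40;  python3 - <<'E'
from h import *
np.set_printoptions(precision=4,suppress=True,linewidth=200)
f=pickle.load(open("a13.pkl","rb"));P=cloud(f)
q=rollerpts(P,.42,.46,.34,.374,.13,.165);print(len(q),np.percentile(q[:,1],[0,2,5,10]),np.median(q,0))
E
```

```text
3.3
t 14.72 pos [440.8 385.1 138.7] rot [-90.06   0.22  89.08] w 11.3 F [1.8 1.7 4.9] q6 -1.07
5
[{"dp": [-39.3, 7.3, -1.2], "rotation": [0.0, -5.1, -0.2]}, {"dp": [-39.3, 7.1, 2.3], "rotation": [-0.0, 0.0, 0.0]}, {"dp": [-39.3, 7.1, 2.3], "rotation": [0.0, 0.0, 0.0]}, {"dp": [-39.3, 7.1, 2.3], "rotation": [0.0, 0.0, 0.0]}, {"dp": [-28.3, 5.1, 1.7], "rotation": [0.0, 0.0, 0.0]}]
264 [0.3507 0.3514 0.352  0.3535] [0.437  0.3708 0.1514]
```

View pics/a13.png

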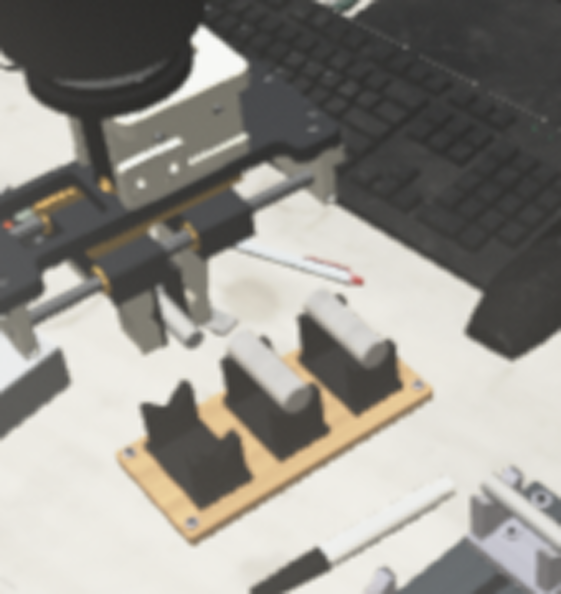

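Emit:
move_arm:
  deltas:
    - {"dp": [-39,4,-1],"rotation": [0,-5.1,-0.2]}
    - {"dp": [-39,6,2],"rotation": [0,0,0]}
    - {"dp": [-39,7,2],"rotation": [0,0,0]}
    - {"dp": [-37,7,2],"rotation": [0,0,0]}
    - {"dp": [-20,5,2],"rotation": [0,0,0]}

```text
t: 15.13
eef_pos: [0.4455, 0.2128, 0.1136]
ee_rot: [-1.581, -0.011, 1.655]
force: [-0.3, -0.1, -1.2]
width: 0.0113
```

```bash
python3 plan.py 443.5 199.5 72 94.2 20
```

```text
t 15.13 pos [445.5 212.8 113.6] rot [-90.61  -0.6   94.83] w 11.3 F [-0.3 -0.1 -1.2] q6 -0.76
3
[{"dp": [-6.2, 19.0, 1.6], "rotation": [0.6, 0.6, 0.6]}, {"dp": [-6.0, 19.0, 1.4], "rotation": [-0.0, -0.0, 0.0]}, {"dp": [-1.1, 3.5, 0.3], "rotation": [-0.0, -0.0, 0.0]}]
```

Emit:
move_arm:
  deltas:
    - {"dp": [-6,12,1.5],"rotation": [0.6,0.6,0.6]}
    - {"dp": [-3,14,1],"rotation": [0,0,0]}
    - {"dp": [-1,8,0],"rotation": [0,0,0]}
    - {"dp": [0,2,0],"rotation": [0,0,0]}

```text
t: 15.47
eef_pos: [0.4429, 0.1973, 0.0766]
ee_rot: [-1.571, -0.001, 1.638]
force: [-0.2, -0.0, -0.9]
width: 0.0113
```

```bash
python3 look.py scene a14 230 130 400 310;python3 plan.py 443.5 199.7 55 94.2 20
```

```text
3.3
t 15.52 pos [442.8 197.5  76.6] rot [-9.000e+01 -5.000e-02  9.388e+01] w 11.2 F [-0.5  0.3 -0.8] q6 -0.76
2
[{"dp": [2.0, 19.9, -0.8], "rotation": [0.0, -0.3, 0.1]}, {"dp": [0.2, 1.7, -0.1], "rotation": [0.0, -0.0, 0.0]}]
```

View pics/a14.png

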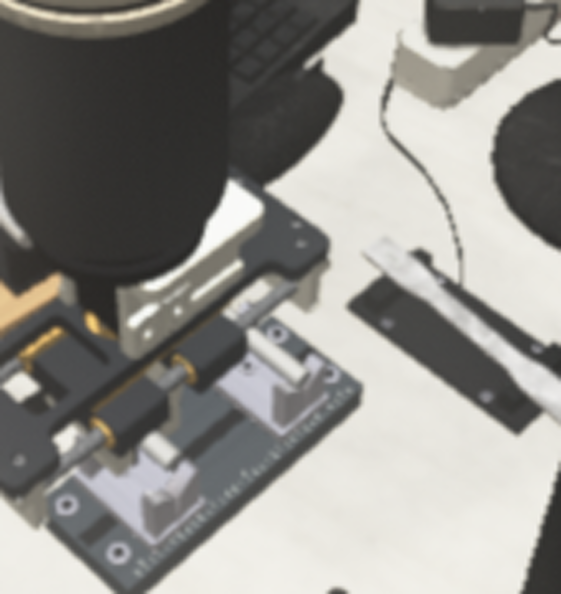

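Emit:
move_arm:
  deltas:
    - {"dp": [1.5,12,-1],"rotation": [0,-0.3,0]}
    - {"dp": [0,9,0],"rotation": [0,0,0]}
    - {"dp": [0,5,0],"rotation": [0,0,0]}
    - {"dp": [0,1.5,0],"rotation": [0,0,0]}

```text
t: 15.85
eef_pos: [0.4452, 0.2023, 0.0491]
ee_rot: [-1.573, -0.002, 1.647]
force: [0.0, -0.3, -1.0]
width: 0.011
```

```bash
python3 plan.py 443.5 199.7 45 94.2 20
```

```text
t 15.85 pos [445.2 202.3  49.1] rot [-90.14  -0.13  94.34] w 11.0 F [ 0.  -0.3 -1. ] q6 -0.75
1
[{"dp": [-2.5, 4.1, 1.9], "rotation": [0.1, 0.1, 0.1]}]
```

Emit:
move_arm:
  deltas:
    - {"dp": [-2,2,1.5],"rotation": [0,0,0]}
    - {"dp": [-0.7,1.5,0.5],"rotation": [0,0,0]}
    - {"dp": [0,0.8,0],"rotation": [0,0,0]}

```text
t: 16.1
eef_pos: [0.4447, 0.2009, 0.0455]
ee_rot: [-1.575, -0.003, 1.649]
force: [1.5, -0.3, 1.8]
width: 0.0114
```

Emit:
move_arm:
  deltas:
    - {"dp": [0,1,0],"rotation": [0,0,0]}
    - {"dp": [0,0.8,0.3],"rotation": [0,0,0]}

```text
t: 16.27
eef_pos: [0.4454, 0.2014, 0.0447]
ee_rot: [-1.578, -0.004, 1.649]
force: [1.2, -3.2, 5.2]
width: 0.011
```

Emit:
move_arm:
  deltas:
    - {"dp": [0,0,0.5],"rotation": [0,0,0]}
    - {"dp": [0,0,0],"rotation": [0,0,0]}
    - {"dp": [0,0,0],"rotation": [0,0,0]}
  jaw: 140

```text
t: 16.52
eef_pos: [0.4444, 0.2011, 0.0448]
ee_rot: [-1.577, -0.004, 1.648]
force: [-0.3, 0.3, 0.9]
width: 0.0257
```

Emit:
move_arm:
  deltas:
    - {"dp": [0,-15,0],"rotation": [0.3,0,0]}
    - {"dp": [0,-25,0],"rotation": [0,0,0]}
    - {"dp": [0,-30,0],"rotation": [0,0,0]}
    - {"dp": [0,-10,-15],"rotation": [0,0,0]}
    - {"dp": [0,0,-30],"rotation": [0,0,0]}

```text
t: 16.93
eef_pos: [0.4836, 0.2016, 0.1261]
ee_rot: [-1.564, -0.001, 1.649]
force: [0.0, 1.0, 0.2]
width: 0.0396
```

```bash
python3 look.py scene a15 230 130 400 310;python3 plan.py 658 162 100 88.4 40
python3 - <<'E'
from h import *
P=cloud(pickle.load(open("a15.pkl","rb")))
print(line(rollerpts(P,.515,.56,.16,.25,.0635,.072)),line(rollerpts(P,.42,.47,.15,.25,.0635,.072)))
E
```

```text
3.3
t 16.98 pos [489.6 203.2 125.8] rot [-8.980e+01 -3.000e-02  9.454e+01] w 39.6 F [9.3 3.  3. ] q6 -0.68
5
[{"dp": [-12.4, 5.7, -37.6], "rotation": [-0.2, 6.1, 0.0]}, {"dp": [-8.3, 5.9, -38.7], "rotation": [0.0, -0.0, 0.0]}, {"dp": [-8.3, 5.9, -38.7], "rotation": [-0.0, -0.0, -0.0]}, {"dp": [-8.3, 5.9, -38.7], "rotation": [-0.0, -0.0, -0.0]}, {"dp": [-3.2, 2.2, -14.7], "rotation": [-0.0, -0.0, -0.0]}]
(array([0.53689513, 0.20524131]), np.float64(4.278508310509454), np.float64(0.05607190941787106), 94) (array([0.44253683, 0.19919973]), np.float64(3.7407010421278146), np.float64(0.05835057928228583), 118)
```

View pics/a15.png

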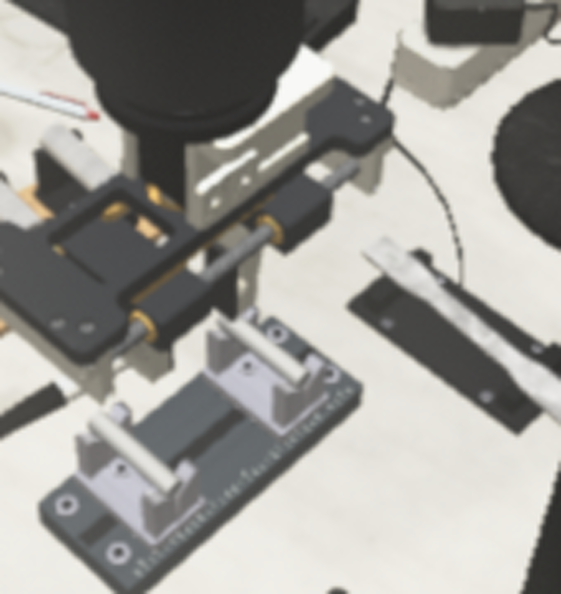

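Emit:
move_arm:
  deltas:
    - {"dp": [-12,4,-37.5],"rotation": [-0.2,6.1,0]}
    - {"dp": [-8,4,-38.5],"rotation": [0,0,0]}
    - {"dp": [-8,5,-38.5],"rotation": [0,0,0]}
    - {"dp": [-8,6,-37],"rotation": [0,0,0]}
    - {"dp": [-2,4,-8],"rotation": [0,0,0]}
  jaw: 162

```text
t: 17.4
eef_pos: [0.6524, 0.1651, 0.1024]
ee_rot: [-1.572, -0.003, 1.542]
force: [0.0, 0.2, 0.4]
width: 0.0319
```

```bash
python3 plan.py 658 162 45 88.4 20; python3 look.py scene a16 260 100 430 310;python3 plan.py 658 162 45 88.4 20
```

```text
t 17.40 pos [652.4 165.1 102.4] rot [-90.08  -0.18  88.34] w 31.9 F [0.  0.2 0.4] q6 -0.56
3
[{"dp": [-1.1, 19.9, -1.9], "rotation": [0.1, -0.1, 0.2]}, {"dp": [-1.0, 19.9, -2.0], "rotation": [-0.0, 0.0, -0.0]}, {"dp": [-0.9, 17.6, -1.7], "rotation": [0.0, 0.0, 0.0]}]
2.8
t 17.45 pos [651.3 164.8 101. ] rot [-89.96  -0.14  88.28] w 31.7 F [ 2.2 -1.3  0.1] q6 -0.56
3
[{"dp": [-1.0, 19.8, -2.4], "rotation": [-0.0, -0.1, 0.1]}, {"dp": [-0.9, 19.8, -2.4], "rotation": [0.0, 0.0, 0.0]}, {"dp": [-0.8, 16.4, -2.0], "rotation": [0.0, 0.0, 0.0]}]
```

View pics/a16.png

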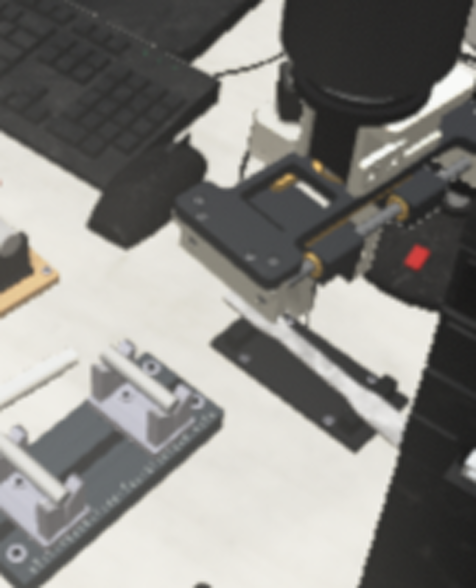

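The gripper is above the coupon's waist (≈315,355), clear of the lamp and tower. Next is the descent.

Emit:
move_arm:
  deltas:
    - {"dp": [-1,15,-3],"rotation": [0,0,0]}
    - {"dp": [-1,18,-2],"rotation": [0,0,0]}
    - {"dp": [0,18,-1],"rotation": [0,0,0]}
    - {"dp": [0,8,0],"rotation": [0,0,0]}
    - {"dp": [0,2,0],"rotation": [0,0,0]}

```text
t: 17.87
eef_pos: [0.6564, 0.1612, 0.0346]
ee_rot: [-1.566, -0.001, 1.536]
force: [-0.3, 0.2, 0.7]
width: 0.0321
```

```bash
python3 plan.py 658 162 11 88.4 20
```

```text
t 17.87 pos [656.4 161.2  34.6] rot [-8.971e+01 -7.000e-02  8.803e+01] w 32.1 F [-0.3  0.2  0.7] q6 -0.56
2
[{"dp": [0.7, 19.9, -1.4], "rotation": [-0.3, -0.4, 0.1]}, {"dp": [0.1, 3.7, -0.3], "rotation": [0.0, -0.0, -0.0]}]
```

Emit:
move_arm:
  deltas:
    - {"dp": [0.5,9,-1],"rotation": [-0.3,-0.4,0]}
    - {"dp": [0,7,0],"rotation": [0,0,0]}
    - {"dp": [0,4,0],"rotation": [0,0,0]}
    - {"dp": [0,1,0],"rotation": [0,0,0]}

```text
t: 18.2
eef_pos: [0.6567, 0.1626, 0.0129]
ee_rot: [-1.572, -0.001, 1.545]
force: [-0.5, -0.8, -0.2]
width: 0.032
```

```bash
python3 plan.py 658 162 11 88.4 20
```

```text
t 18.20 pos [656.7 162.6  12.9] rot [-9.006e+01 -8.000e-02  8.854e+01] w 32.0 F [-0.5 -0.8 -0.2] q6 -0.55
1
[{"dp": [-0.5, 1.9, -1.3], "rotation": [0.1, 0.1, 0.1]}]
```

Emit:
move_arm:
  deltas:
    - {"dp": [-0.5,1.2,-1],"rotation": [0,0,0]}
    - {"dp": [0,0.3,0],"rotation": [0,0,0]}
    - {"dp": [0,0.2,0],"rotation": [0,0,0]}
    - {"dp": [0,0,0],"rotation": [0,0,0]}
    - {"dp": [0,0,0],"rotation": [0,0,0]}
  jaw: 255
  squeeze: 20

```text
t: 18.62
eef_pos: [0.6587, 0.1628, 0.013]
ee_rot: [-1.574, -0.003, 1.546]
force: [0.9, 0.5, -0.5]
width: 0.0117
```

Emit:
move_arm:
  deltas:
    - {"dp": [0,-3,0],"rotation": [0,0,0]}
    - {"dp": [0,-15,0],"rotation": [0,0,0]}
    - {"dp": [0,-30,0],"rotation": [0,0,0]}
    - {"dp": [0,-30,0],"rotation": [0,0,0]}
    - {"dp": [0,-20,0],"rotation": [0,0,0]}
  squeeze: 30

```text
t: 19.03
eef_pos: [0.6545, 0.1606, 0.1087]
ee_rot: [-1.563, 0.003, 1.545]
force: [0.5, 0.5, 0.1]
width: 0.0119
```

```bash
python3 look.py scene a17 260 100 430 310;python3 plan.py 490.5 202.3 120 184.2 16
```

```text
2.8
t 19.08 pos [656.7 161.3 113.1] rot [-8.989e+01  3.000e-02  8.853e+01] w 11.8 F [2.6 0.4 3.2] q6 -0.55
14
[{"dp": [3.4, -0.6, 15.6], "rotation": [-0.0, -7.0, 0.0]}, {"dp": [5.3, -0.6, 15.1], "rotation": [-0.0, -7.0, 0.0]}, {"dp": [7.1, -0.6, 14.3], "rotation": [-0.0, -7.0, 0.0]}, {"dp": [8.8, -0.6, 13.3], "rotation": [-0.0, -7.0, 0.0]}, {"dp": [10.4, -0.6, 12.2], "rotation": [-0.0, -7.0, 0.0]}]
[{"dp": [11.8, -0.6, 10.8], "rotation": [-0.0, -7.0, 0.0]}, {"dp": [13.0, -0.6, 9.3], "rotation": [-0.0, -7.0, 0.0]}, {"dp": [14.0, -0.6, 7.7], "rotation": [-0.0, -7.0, 0.0]}, {"dp": [14.9, -0.6, 5.9], "rotation": [-0.0, -7.0, 0.0]}, {"dp": [15.5, -0.6, 4.0], "rotation": [-0.0, -7.0, 0.0]}]
[{"dp": [11.2, -0.5, 1.5], "rotation": [-0.0, -7.0, 0.0]}, {"dp": [0.0, 0.0, 0.0], "rotation": [-0.0, -7.0, 0.0]}, {"dp": [0.0, 0.0, 0.0], "rotation": [-0.0, -7.0, 0.0]}, {"dp": [0.0, 0.0, 0.0], "rotation": [-0.0, -4.7, 0.0]}]
```

View pics/a17.png

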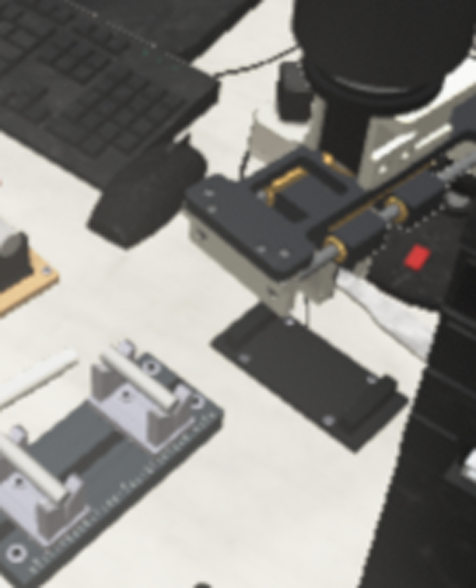

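The coupon is lifted: the stand is empty and the coupon's end shows at (390,310). Now I'll carry it while turning, gently.

Emit:
move_arm:
  deltas:
    - {"dp": [3,-1,16],"rotation": [0,-4,0]}
    - {"dp": [5,-1,17],"rotation": [0,-5,0]}
    - {"dp": [6,-1,16],"rotation": [0,-5,0]}
    - {"dp": [7.5,-1,16],"rotation": [0,-5,0]}
    - {"dp": [9,-1,15],"rotation": [0,-5,0]}

```text
t: 19.5
eef_pos: [0.574, 0.1807, 0.1223]
ee_rot: [-1.577, -0.001, 1.976]
force: [-0.3, -0.4, 0.3]
width: 0.0117
```

```bash
python3 plan.py 490.5 202.3 120 184.2 12
```

```text
t 19.50 pos [574.  180.7 122.3] rot [-9.037e+01 -5.000e-02  1.132e+02] w 11.7 F [-0.3 -0.4  0.3] q6 -0.23
11
[{"dp": [7.3, 0.3, 9.5], "rotation": [0.0, -7.0, -0.0]}, {"dp": [8.4, 0.3, 8.5], "rotation": [0.0, -7.0, -0.0]}, {"dp": [9.4, 0.3, 7.4], "rotation": [0.0, -7.0, -0.0]}, {"dp": [10.2, 0.3, 6.2], "rotation": [0.0, -7.0, -0.0]}, {"dp": [10.9, 0.3, 4.9], "rotation": [0.0, -7.0, -0.0]}]
[{"dp": [11.5, 0.3, 3.6], "rotation": [0.0, -7.0, -0.0]}, {"dp": [11.8, 0.3, 2.1], "rotation": [0.0, -7.0, -0.0]}, {"dp": [2.3, 0.1, 0.1], "rotation": [0.0, -7.0, -0.0]}, {"dp": [0.0, 0.0, 0.0], "rotation": [0.0, -7.0, -0.0]}, {"dp": [0.0, 0.0, 0.0], "rotation": [0.0, -7.0, -0.0]}]
[{"dp": [0.0, 0.0, 0.0], "rotation": [0.0, -1.0, -0.0]}]
```

Emit:
move_arm:
  deltas:
    - {"dp": [6.5,0,8.5],"rotation": [0,-5.5,0]}
    - {"dp": [7,0,7.5],"rotation": [0,-5.5,0]}
    - {"dp": [7.5,0,6.5],"rotation": [0,-5.5,0]}
    - {"dp": [8,0,5.5],"rotation": [0,-5.5,0]}
    - {"dp": [8,0,4],"rotation": [0,-5.5,0]}

```text
t: 19.92
eef_pos: [0.5217, 0.1939, 0.1239]
ee_rot: [-1.579, 0.002, 2.48]
force: [0.1, 0.7, -0.5]
width: 0.0113
```

```bash
python3 plan.py 490.5 202.3 120 184.2 6
```

```text
t 19.92 pos [521.7 193.9 123.9] rot [-9.0500e+01  1.3000e-01  1.4211e+02] w 11.3 F [ 0.1  0.7 -0.5] q6 0.20
6
[{"dp": [5.5, 0.7, 2.3], "rotation": [0.1, -7.0, -0.1]}, {"dp": [5.7, 0.7, 1.6], "rotation": [0.1, -7.0, -0.1]}, {"dp": [5.9, 0.7, 0.9], "rotation": [0.1, -7.0, -0.1]}, {"dp": [6.0, 0.7, 0.2], "rotation": [0.1, -7.0, -0.1]}, {"dp": [5.9, 0.7, -0.5], "rotation": [0.1, -7.0, -0.1]}]
[{"dp": [2.4, 0.3, -0.5], "rotation": [0.1, -7.0, -0.1]}]
```

Emit:
move_arm:
  deltas:
    - {"dp": [5,0.7,2],"rotation": [0.1,-5.5,-0.1]}
    - {"dp": [5,0.7,1],"rotation": [0.1,-5.5,-0.1]}
    - {"dp": [5,0.7,0.6],"rotation": [0.1,-5.5,0]}
    - {"dp": [5,0.7,0],"rotation": [0,-5.5,0]}
    - {"dp": [5,0.7,-0.5],"rotation": [0,-5.5,0]}

```text
t: 20.33
eef_pos: [0.4952, 0.2029, 0.1219]
ee_rot: [-1.576, 0.002, 2.986]
force: [0.1, -0.8, -0.7]
width: 0.0117
```

```bash
python3 plan.py 490.5 202.3 115 184.2 6
```

```text
t 20.33 pos [495.2 202.9 121.9] rot [-9.0310e+01  1.4000e-01  1.7107e+02] w 11.7 F [ 0.1 -0.8 -0.7] q6 0.66
2
[{"dp": [3.2, 5.0, 1.0], "rotation": [0.2, -7.0, -0.1]}, {"dp": [1.3, 2.0, 0.2], "rotation": [0.1, -6.1, -0.1]}]
```

Emit:
move_arm:
  deltas:
    - {"dp": [2.5,3,1],"rotation": [0.1,-5,0]}
    - {"dp": [1,3,0],"rotation": [0,-4,0]}
    - {"dp": [0.5,2,0],"rotation": [0,-3,0]}
    - {"dp": [0,1,0],"rotation": [0,-0.8,0]}

```text
t: 20.67
eef_pos: [0.4899, 0.2028, 0.1139]
ee_rot: [-1.575, 0.005, -3.057]
force: [-0.0, 0.1, -1.7]
width: 0.0117
```

```bash
python3 look.py scene a18 200 110 400 310;python3 plan.py 490.5 202.3 90 184.2 10;python3 look.py top a18t 190 130 400 310
```

```text
3.0
t 20.72 pos [489.9 202.8 113.9] rot [ -90.27    0.28 -175.2 ] w 11.3 F [ 0.5 -0.3 -0.7] q6 0.89
3
[{"dp": [-0.2, 10.0, 0.3], "rotation": [0.3, 0.6, -0.3]}, {"dp": [-0.2, 10.0, 0.2], "rotation": [-0.0, 0.0, -0.0]}, {"dp": [-0.1, 3.9, 0.1], "rotation": [-0.0, -0.0, -0.0]}]
3.3
```

View pics/a18.png

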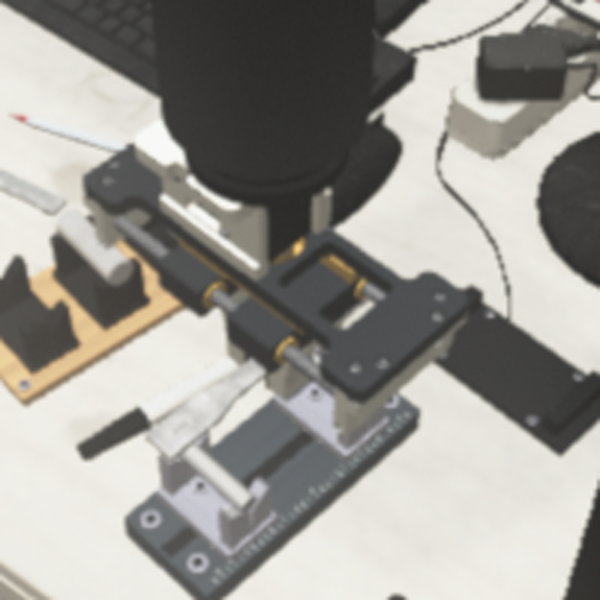

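View pics/a18t.png

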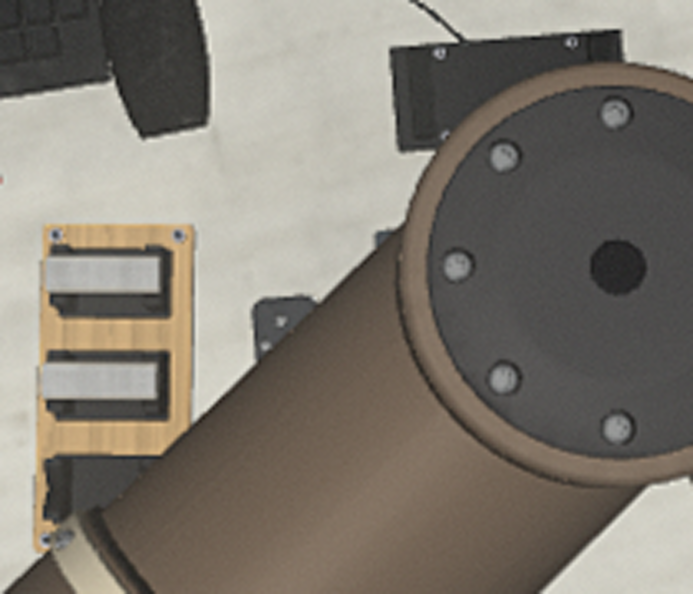

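Run:
```python
from h import *
np.set_printoptions(precision=4,suppress=True,linewidth=200)
P=cloud(pickle.load(open("a18t.pkl","rb")))
for a,b in((.53,.58),(.475,.52)): print(line(rollerpts(P,a,b,.33,.45,.0595,.068)))
f=pickle.load(open("a18.pkl","rb"));P=cloud(f)
q=rollerpts(P,.39,.47,.15,.24,.112,.140);print(len(q),line(q),np.median(q[:,2]))
for x in np.arange(.40,.47,.01):
    s=q[abs(q[:,0]-x)<.005]
    if len(s):print(x.round(3),len(s),s[:,1].min(),s[:,1].max(),np.median(s[:,2]))
print(q[:,0].min())
```

```text
(array([0.5522, 0.3872]), np.float64(-0.7200592568090088), np.float64(0.0585287400665057), 338)
(array([0.4969, 0.3888]), np.float64(-0.6098027616632087), np.float64(0.05942836239937821), 355)
421 (array([0.4382, 0.1968]), np.float64(-84.83853567892588), np.float64(0.06197877571123326), 421) 0.12545935190238622
0.41 68 0.1841007721743998 0.2050519414360718 0.12520140702656413
0.42 80 0.1853923461344011 0.20638683630568938 0.12547153034748992
0.43 72 0.18653936330794157 0.20724334346408563 0.1253270888231529
0.44 74 0.18712257894282686 0.2074075284982304 0.12552873749718146
0.45 55 0.18866528272476807 0.2071700753613524 0.12568765182445985
0.46 50 0.19219228095674867 0.2054768460573566 0.12556155466329671
0.4060261386462986
```

The coupon is level, centred and square above the thin rollers (angle ≈5° against 4.2°). Lowering it.

Emit:
move_arm:
  deltas:
    - {"dp": [-0.5,10,0.3],"rotation": [0.3,0.6,-0.3]}
    - {"dp": [0,14,0],"rotation": [0,0,0]}
    - {"dp": [0,12,0],"rotation": [0,0,0]}
    - {"dp": [0,5,0],"rotation": [0,0,0]}
    - {"dp": [0,1,0],"rotation": [0,0,0]}

```text
t: 21.18
eef_pos: [0.4919, 0.2031, 0.07]
ee_rot: [-1.571, 0.001, -3.082]
force: [0.2, 0.5, -1.3]
width: 0.0116
```

```bash
python3 plan.py 490.5 202.3 58 184.2 10
```

```text
t 21.18 pos [491.9 203.1  70. ] rot [-9.0010e+01  7.0000e-02 -1.7656e+02] w 11.6 F [ 0.2  0.5 -1.3] q6 0.87
2
[{"dp": [1.2, 9.9, 0.5], "rotation": [0.0, -0.8, -0.1]}, {"dp": [0.3, 2.1, 0.1], "rotation": [-0.0, 0.0, -0.0]}]
```

Emit:
move_arm:
  deltas:
    - {"dp": [1,4,0.5],"rotation": [0,-0.7,0]}
    - {"dp": [0.3,3.5,0.2],"rotation": [0,0,0]}
    - {"dp": [0,2,0],"rotation": [0,0,0]}
    - {"dp": [0,0.8,0],"rotation": [0,0,0]}

```text
t: 21.52
eef_pos: [0.4909, 0.2022, 0.0588]
ee_rot: [-1.57, 0.001, -3.07]
force: [-0.2, -2.1, -0.6]
width: 0.011
```

Emit:
move_arm:
  deltas:
    - {"dp": [0,1,0],"rotation": [0,0,0]}
    - {"dp": [0,0.7,0],"rotation": [0,0,0]}

```text
t: 21.68
eef_pos: [0.4912, 0.2024, 0.0574]
ee_rot: [-1.571, 0.002, -3.07]
force: [-0.8, 0.1, -0.2]
width: 0.0117
```

Emit:
move_arm:
  deltas:
    - {"dp": [0,0.8,0],"rotation": [0,0,0]}
    - {"dp": [0,0.7,0],"rotation": [0,0,0]}

```text
t: 21.85
eef_pos: [0.4915, 0.2026, 0.0566]
ee_rot: [-1.571, 0.002, -3.07]
force: [-4.1, -1.7, 8.5]
width: 0.0119
```

Emit:
move_arm:
  deltas:
    - {"dp": [0,-0.3,0],"rotation": [0,0,0]}
    - {"dp": [0,0,0],"rotation": [0,0,0]}
    - {"dp": [0,0,0],"rotation": [0,0,0]}
    - {"dp": [0,0,0],"rotation": [0,0,0]}
  jaw: 150

```text
t: 22.18
eef_pos: [0.4921, 0.2031, 0.0579]
ee_rot: [-1.572, 0.004, -3.07]
force: [0.2, -0.8, -0.2]
width: 0.0324
```

Emit:
move_arm:
  deltas:
    - {"dp": [0,-5,0],"rotation": [0,0,0]}
    - {"dp": [0,-15,0],"rotation": [0,0,0]}
    - {"dp": [0,-30,0],"rotation": [0,0,0]}
    - {"dp": [0,-35,0],"rotation": [0,0,0]}
    - {"dp": [0,-30,0],"rotation": [0,0,0]}

```text
t: 22.6
eef_pos: [0.4879, 0.1999, 0.1707]
ee_rot: [-1.564, -0.008, -3.071]
force: [1.2, -0.1, -0.4]
width: 0.0359
```

```bash
python3 look.py scene a19 200 110 400 310;python3 plan.py 300 450 230 184.2 40
```

```text
3.0
t 22.65 pos [490.9 201.5 177.1] rot [-8.9820e+01 -1.0000e-02 -1.7589e+02] w 36.2 F [3.5 0.8 6. ] q6 0.88
8
[{"dp": [21.7, -6.8, -32.9], "rotation": [-0.2, -0.1, 0.0]}, {"dp": [21.7, -6.7, -33.0], "rotation": [0.0, -0.0, -0.0]}, {"dp": [21.7, -6.7, -33.0], "rotation": [0.0, -0.0, -0.0]}, {"dp": [21.7, -6.7, -33.0], "rotation": [0.0, -0.0, -0.0]}, {"dp": [21.7, -6.7, -33.0], "rotation": [0.0, -0.0, -0.0]}]
[{"dp": [21.7, -6.7, -33.0], "rotation": [0.0, -0.0, -0.0]}, {"dp": [21.7, -6.7, -33.0], "rotation": [0.0, -0.0, -0.0]}, {"dp": [20.5, -6.3, -31.1], "rotation": [0.0, -0.0, -0.0]}]
```

View pics/a19.png

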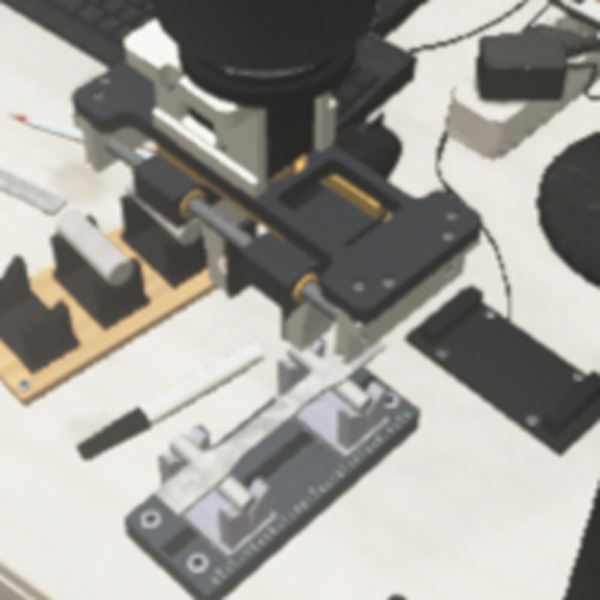

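The coupon lies across both thin rollers. I'll clear the arm for a full check.

Emit:
move_arm:
  deltas:
    - {"dp": [20,-10,-25],"rotation": [0,0,0]}
    - {"dp": [21,-10,-33],"rotation": [0,0,0]}
    - {"dp": [21,-7,-33],"rotation": [0,0,0]}
    - {"dp": [21,-5,-33],"rotation": [0,0,0]}
    - {"dp": [21,-3,-33],"rotation": [0,0,0]}

```text
t: 23.07
eef_pos: [0.3768, 0.3521, 0.2187]
ee_rot: [-1.574, 0.006, -3.081]
force: [1.2, 0.4, 0.3]
width: 0.0361
```

Emit:
move_arm:
  deltas:
    - {"dp": [21,0,-33],"rotation": [0,0,0]}
    - {"dp": [21,0,-33],"rotation": [0,0,0]}
    - {"dp": [20,0,-33],"rotation": [0,0,0]}
    - {"dp": [10,0,-33],"rotation": [0,0,0]}
    - {"dp": [0,0,-20],"rotation": [0,0,0]}

```text
t: 23.48
eef_pos: [0.287, 0.5081, 0.2236]
ee_rot: [-1.582, 0.009, -3.078]
force: [0.4, 0.6, -0.1]
width: 0.036
```

Emit:
move_arm:
  deltas:
    - {"dp": [0,0,-30],"rotation": [0,0,0]}
    - {"dp": [0,0,-30],"rotation": [0,0,0]}
    - {"dp": [0,0,-20],"rotation": [0,0,0]}
    - {"dp": [0,0,-5],"rotation": [0,0,0]}
    - {"dp": [0,0,0],"rotation": [0,0,0]}

```text
t: 23.9
eef_pos: [0.2775, 0.6012, 0.2241]
ee_rot: [-1.583, 0.009, -3.072]
force: [0.6, -0.4, 0.2]
width: 0.0361
```

```bash
python3 look.py scene b1 180 130 400 310;python3 look.py top b1t 190 130 400 310
python3 - <<'E'
from h import *
np.set_printoptions(precision=4,suppress=True,linewidth=200)
for n in("b1t","b1"):
    P=cloud(pickle.load(open(n+".pkl","rb")));print(n)
    for a,b in((.53,.58),(.475,.52)): print(" thick",line(rollerpts(P,a,b,.33,.45,.0595,.068)))
    q=rollerpts(P,.39,.6,.16,.25,.0675,.075);print(" coupon",line(q),rect(q),np.median(q[:,2]))
    for c in ((.443,.199),(.537,.206)):
        q=rollerpts(P,c[0]-.007,c[0]+.007,c[1]-.04,c[1]+.04,.061,.0675);print(" thin y-range",q[:,1].min(),q[:,1].max(),np.median(q[:,0]),len(q))
    print(" beam",rect(rollerpts(P,.38,.62,.15,.26,.018,.027)))
E
```

```text
3.3
3.3
b1t
 thick (array([0.5524, 0.3871]), np.float64(-0.6270875250006269), np.float64(0.05850888122960719), 329)
 thick (array([0.4969, 0.3889]), np.float64(-0.727548069046323), np.float64(0.05976265778622701), 348)
 coupon (array([0.4916, 0.2027]), np.float64(-85.83730584282009), np.float64(0.16203577743606973), 1023) ((491.64129638671875, 205.22482299804688), (165.1482391357422, 56.00246047973633), 4.529860496520996) 0.07071320234249345
 thin y-range 0.16908433506811885 0.23088747867321624 0.4437065940616797 133
 thin y-range 0.1772632760201699 0.2381652856812509 0.5376588744856146 125
 beam ((493.06170654296875, 202.6092987060547), (179.84925842285156, 72.21998596191406), 4.191993236541748)
b1
 thick (array([0.5514, 0.3867]), np.float64(0.28240229919655613), np.float64(0.05927890750252288), 141)
 thick (array([0.4953, 0.3872]), np.float64(-0.5653632704208043), np.float64(0.05923938070715157), 162)
 coupon (array([0.4902, 0.2011]), np.float64(-85.73724033372142), np.float64(0.1627077708583799), 683) ((490.39385986328125, 201.4805450439453), (164.83990478515625, 21.04520034790039), 4.280863285064697) 0.068910690457058
 thin y-range 0.16993335641319002 0.2298225302750207 0.44248580519388503 148
 thin y-range 0.17729584847213647 0.23753334736955684 0.5363720680080979 126
 beam ((491.83001708984375, 201.48028564453125), (180.8772430419922, 73.50245666503906), 4.561458110809326)
```

View pics/b1.png

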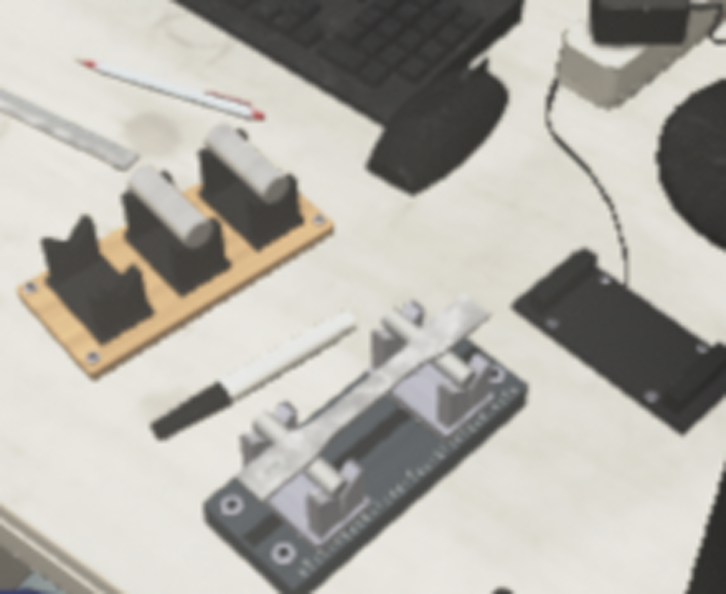

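View pics/b1t.png

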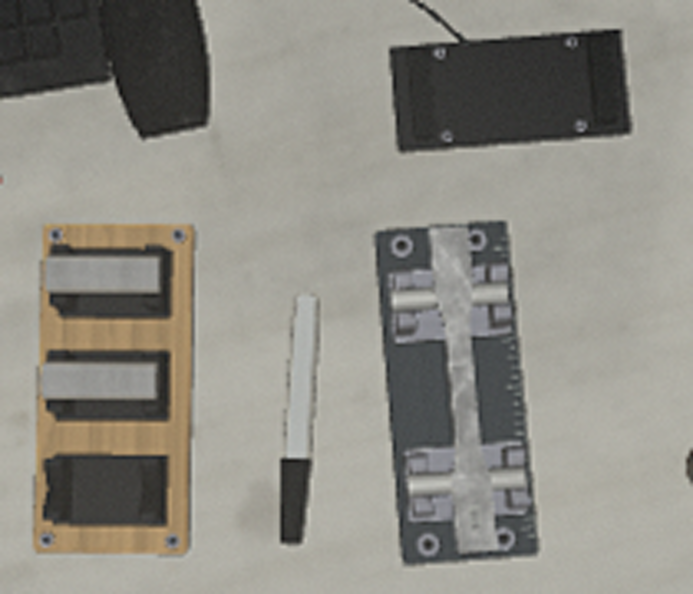

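Every check is well within tolerance, so I'm handing in.

```bash
python3 -c "
from station import arm
print(arm.get_state()['qd'].round(3)); print(arm.job_done())"
```

```text
[-0.009 -0.023 -0.017  0.002 -0.     0.   ]
the job is handed in; nothing more can be done
None
```

The rollers are changed over, the coupon lies across the two thin ones, and I handed the job in at about 24 s of the 99 s allowed. The hand-in gave no verdict, so what follows rests on my own last camera checks with the arm clear.

**How it was done:** The first thick roller went to the rack's free rest and a thin roller went to the support it had left. The second thick roller then went to the middle rest and the other thin roller to the near support. Last, I turned the coupon 90° and set it down across the thin rollers. No roller touched the desk, and no wrist force I read went above about 20 N.

**Last checks, from both cameras:**

| Item | Measured | Limit |
|---|---|---|
| Thick rollers in the far and middle rests | about 0.5 to 2 mm off centre, angle within about 0.02 rad | 10 mm, 0.12 rad |
| Thin rollers in the two supports | about 1 to 2 mm off centre along the groove | 10 mm |
| Coupon squareness | about 4.2° against the fixture's 4.2–4.6° | 0.15 rad (8.6°) |
| Coupon position | about 1 mm from the line through the grooves' middles | 12 mm |
| Coupon top height | 69 to 71 mm, expected 70.5 mm | about ±3 mm |

The angle of the thin rollers was fitted before the coupon covered them, and it matched the fixture's to within about 1°.

**Disagreements:** The two cameras differ by a steady 1 to 1.5 mm, so I averaged them. One top-view coupon outline came out too wide because it took in other points at the same height; the line fit and the other camera agreed with each other. One move call was refused for missing rotation values and was resent, with no effect on the scene.

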